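Turn the carousel and move the handled tin to its caddy

TASK

Turn the two-tier carousel until the red handled tin, still in its seat, faces the front of the sideboard with its handle pointing straight at the robot's side; lift the tin off the carousel and set it down upright on the bare sideboard top, letting go of it. Then take it again with another grip and stand it upright on the cork disc of the wooden caddy, with its handle between the two cheeks. Keep the tin upright, never let it drop, and leave the other things where they are.

Things in the scene. Friction and masses are not known exactly. Their poses are not given: they have to be found in the camera images.
- sideboard: the painted pine sideboard top; its upper face is at height 0, its x axis runs straight from the front (the robot's side) to the back, y to the robot's left; 'the front' is the -x direction
- carousel: fixed foot of the two-tier carousel, origin on the sideboard top on the vertical turning axis. The turning part is a round lower tier 330 mm in diameter, top at height 30 mm, a centre post 20 mm thick and an upper tier
- upper_tier (a point): centre of the upper tier's top, height 182 mm; the tier is 210 mm in diameter and 10 mm thick, a blue bowl and the post's end on it rise to 232 mm. It roofs over the tin's knob, so in its seat the tin can only be taken by its handle, whose bar stands 50 mm outside the upper tier's edge
- turn (a joint): turning angle of the carousel in rad, 0 at the start, growing as it turns clockwise seen from above; free from -3.1 to 3.1; stiff (about 1.6 N at the rim) and stays where it is left. The tin starts to the right front, right or right rear (46 to 132 degrees counterclockwise from the front seen from above), so clockwise is the short way
- tin_seat (a point): centre of the tin's seat on the lower tier (height 30 mm, 75 mm from the turning axis); a brass lip 6 mm high, inner diameter 100 mm, surrounds it. The point turns with the carousel; its x axis points from the seat to the turning axis
- post_a (a point): top centre of an upright steel finger post, 14 mm in diameter and 26 mm high, on the lower tier 155 mm from the turning axis, top at height 56 mm; 60 degrees clockwise (seen from above) from the tin's seat
- post_b (a point): top centre of a like post 60 degrees counterclockwise from the tin's seat
- post_c (a point): top centre of a like post opposite the tin's seat
- tin: red tin with a white band, twist-locked steel lid, black knob and handle, all one rigid piece, 0.17 to 0.35 kg. Origin at the centre of its underside, z up; the handle points to its own -x. Body 90 mm in diameter, lid 93 mm, lid top 82 mm above the underside
- tin_handle (a point): top centre of the handle's upright bar. The bar is 12 mm wide (tin's y) and 10 mm deep (x), centred 80 mm from the tin's axis, from 18 to 66 mm above the underside, joined to the body by two level arms 12 mm wide
- tin_knob (a point): top centre of the round lid knob, 30 mm in diameter, from 82 (lid) to 106 mm above the underside
- caddy: fixed wooden caddy, origin on the sideboard under the centre of its cork disc; board 130 mm wide (y), 12 mm thick, reaching 125 mm to its -x and 60 mm to its +x. Along its +x edge a 6 mm thick rail rises to height 30 mm, inner face 54 mm from the disc's centre. Two cheeks for the handle stand at its -x end
- caddy_seat (a point): centre of the cork disc (100 mm in diameter, flush) on the board's top, height 12 mm
- caddy_slot (a point): where the top of the handle's bar comes, midway between the two dark upright cheeks (80 mm to the caddy's -x, height 78 mm). Cheeks 12 mm thick, 26 mm apart, from 57 to 119 mm on the -x side of the disc's centre, tops at height 88 mm: 10 mm above the handle's top when the tin stands there, so fingers cannot go in beside the handle
- jar: amber jar 60 mm in diameter, 100 mm high, loose in a seat on the lower tier opposite the tin; origin at the centre of its underside; rides along, leave it there
- jar_seat (a point): centre of the jar's seat on the lower tier, turns with the carousel
- plate: white porcelain plate, 180 mm in diameter, leave alone; origin under its centre
- spoon: steel serving spoon 200 mm long, leave alone
- container: yellow flip-top container 79 by 114 by 70 mm, leave alone; origin under its centre
- cup: glass dessert cup, 90 mm in diameter, 80 mm high, leave alone; origin under its centre
- mould: round wooden mould with a star, 110 mm in diameter, 24 mm high, leave alone; origin under its centre
- tongs: steel tongs about 240 mm long, lying flat, leave alone
There are look-alikes about, which are no part of the job. What is shaped like the tin but pink or purple is not meant.

How it is judged:
By the outcome, as a careful person would: the job done as asked, in the order asked, and still so for the second after the job is handed in, with the robot touching nothing.
It also fails if it takes over 72 s, if anything falls off the work surface, if the arm or the gripper's body presses on something with over 40 N, if the wrist force passes 120 N, or if a joint passes its speed limit or range.

ROBOT

A 7-joint arm with a two-finger parallel gripper is mounted at the origin on the work surface. World frame = base frame: x ahead of the robot, y to its left, z up, the work surface at z = 0. Lengths are in mm, angles in rad, forces in N, time in s.
With the tool pointing down it reaches from about 350 to 900 mm from the base axis. Payload 7.2 kg.
Tool frame: the origin (TCP) lies midway between the tips of the shut fingers; the grasp point (between the pads) lies 19 mm behind it; y points along the fingers, z is the direction in which the jaws open and shut, and the axes are right-handed (so a half turn about y gives the same grasp; the last joint's range is limited). The gripper opens to 85 mm and grips with 20 to 120 N. Pads are 22 mm wide; open, the fingers measure 114 mm over their backs; the gripper's body (76 mm by 85 mm) begins 54 mm behind the grasp point. The pads swing forward as they close: fully open they stand 13 mm farther back than shut.
Start: joints at [-1.236, 0.411, -0.013, 1.596, 0.006, 1.134, -0.082], TCP at [245.007, 574.979, 231.297] pointing down, gripper open.
Joint ranges: [-2.95, 2.95], [-0.29, 1.99], [-1.47, 1.44], [0.14, 2.54], [-1.03, 4.17], [0.13, 1.85], [-2.86, 2.86]. Speed limits (rad/s): [2.39, 2.39, 3.01, 3.01, 3.14, 3.14, 3.14].

INTERFACE

Orientations are given as a 3x3 rotation matrix whose columns are the frame's x, y, z axes.
In Python, from station import telemetry, get_image, camera_info, arm, spotter gives the robot as it stands. The module is installed in compiled form; this text tells all that it offers.
- The arm moves only by the tool step_arm, never from a script. Its argument "increments" is a list of rows, each an object of numbers: "x", "y", "z": the shift along the tool's x, y, z as a fraction of full scale; "wx", "wy", "wz": the turn, a rotation vector about the tool's x, y, z as a fraction of full scale; "gripper": the opening, from 0 (shut) to 1 (fully open). In form: [{"x": .., "y": .., "z": .., "wx": .., "wy": .., "wz": .., "gripper": ..}, ...]. A call has 1 to 20 rows; each row is the pose to reach, as a shift and turn from the pose commanded when the call began, along the tool's axes at that moment, turning the shorter way round; what a row does not reach only later rows make up. Full scale, the value 1, is 0.2 m for a shift and 360 degrees for a turn. A row lasts 1/8 s, in which the tool goes at most 62.5 mm and 10.7 degrees, less where a joint would pass 70% of its speed; a pose out of reach is approached as far as the arm can. A call with a number of a shift or a turn outside -1 to 1 is refused whole. A call with a gripper value outside its range is refused whole. The fingers move at their own pace and stop on an object; "squeeze" is the grip in N (left out, the last holds). Time passes only in rows, so rows that repeat a pose let the fingers close. It gives the time, the measured TCP pose, the force and the opening at its end, in the units of the state.
- telemetry.sense(): the state, without advancing time (a new reading comes with each control period).
- get_image(name): name is "scene" or "side" or "wrist"; returns the picture (400x640x3 uint8, blue, green, red); there is no depth.
- camera_info(name): a dict with "camera_matrix" (3x3 intrinsics, pixels), "rvec" (rotation vector, rad) and "tvec" (3), from world to camera coordinates, as OpenCV has them. Camera axes: x right, y down, z forward; pixel columns grow to the right and rows downward; lengths in mm; the calibration is good to about 2 mm. The wrist camera is an equidistant fisheye: a pixel r from the principal point sees the ray r / f radians off the axis. A picture is of the moment at which its call begins: read the wrist's pose just before it. camera_info takes no time and is no camera call; for the wrist camera it gives the pose at the moment of the call.
- arm.close_job(): hands the job in, once; it reports no verdict.
Trained networks look in the newest picture that a camera, given by its name, has taken for a name from the list of things; names that differ only in an ending like _2 or _b are one class to them, and where a whole thing is asked for, a point or a joint stands for the part that bears it (a point fixed in the world has none). Each returns a list of dicts, best first, with "p" (0 to 1); they miss things now and then, are a little off and sometimes report something else, mostly with a low value. They report only what shows in the picture. A call takes as long as a camera call. They do not tell look-alikes from the thing itself.
- spotter.regions_of(target, camera): "region" (400x640 bool, what is visible of it) and "rect" ([centre column, centre row, width, height] in pixels, round what is visible of it).
The state is a dict: "clock": time; "joint_pos": joint angles; "qd": joint speeds; "effort": joint torques, N m; "tcp_pos": TCP position; "ee_rot": TCP orientation; "wrist_force": force on the tool from outside, world axes, zero at the start; "moment": the same for the moment, N m; "width": opening from 0.0 (shut) to 1.0 (fully open).
Only numpy, scipy, OpenCV 4.12 (cv2) and the standard library are available. Lean on these libraries where they do the work, as an engineer would, in place of code of your own. Each camera call takes 0.05 s, during which the arm holds its last target.

## Working session

There is one attempt and no reset: what is moved stays moved. The work goes in short steps, Python scripts to look and compute and a tool call to move; the robot and the scene stay as the last step left them, time stands still between calls to the robot, and variables do not carry over. Pictures are saved under pics/ and viewed, and the job is handed in when it is done.

Besides the shell and the picture viewer there is one more tool, called after ">>>" as name(argument=value, ...), one argument or row to a line, values as JSON. step_arm: Moves the arm, as the interface text tells. Shift numbers are shares of 0.2 m and turn numbers shares of 360 degrees, none past 1 either way. Its arguments: {"type":"object","properties":{"increments":{"type":"array"},"squeeze":{"type":"number"}},"required":["increments"]}

```bash
mkdir -p pics; ls; python3 - <<'E'
from station import telemetry,get_image,camera_info
import cv2
s=telemetry.sense(); print(s)
for n in ["scene","side","wrist"]:
    i=camera_info(n); print(n,i)
    cv2.imwrite(f"pics/{n}0.png",get_image(n))
E
```

```text
pics
{'clock': 0.0, 'joint_pos': array([-1.2362206 ,  0.41188533, -0.01270845,  1.59707846,  0.00562607,
        1.13426014, -0.08219199]), 'qd': array([ 9.44814651e-04, -1.61337880e-03,  7.29452539e-05, -1.03224635e-04,
       -2.42222123e-03,  5.16381398e-04,  1.24367360e-03]), 'effort': array([ 1.58818479e-03, -6.00621486e+01,  6.82049207e-01, -2.99400991e+01,
        1.36792808e-02,  1.08051847e-02,  1.67627866e-05]), 'tcp_pos': array([244.83587104, 574.50561217, 230.44807399]), 'ee_rot': array([[ 9.19992472e-01, -4.96000192e-04,  3.91935716e-01],
       [-3.91936006e-01, -1.51655370e-03,  9.19991232e-01],
       [ 1.38075734e-04, -9.99998727e-01, -1.58961832e-03]]), 'wrist_force': array([-0.49830685, -0.66254759,  0.19090851]), 'moment': array([-0.02251315,  0.01269419,  0.02769373]), 'width': 1.0000539256909076}
scene {'camera_matrix': array([[489.49417312,   0.        , 316.79637325],
       [  0.        , 489.49417312, 201.22453691],
       [  0.        ,   0.        ,   1.        ]]), 'rvec': array([ 2.02675303,  0.95238718, -0.5045435 ]), 'tvec': array([-306.03417339, -147.57053293, 2276.68162246])}
side {'camera_matrix': array([[493.83198176,   0.        , 319.03467274],
       [  0.        , 493.83198176, 200.25884698],
       [  0.        ,   0.        ,   1.        ]]), 'rvec': array([ 2.0682034 , -0.38286723,  0.22979174]), 'tvec': array([-496.75977746,  212.68956068, 1619.56711332])}
wrist {'camera_matrix': array([[309.70691629,   0.        , 324.72159651],
       [  0.        , 309.70691629, 202.46972936],
       [  0.        ,   0.        ,   1.        ]]), 'rvec': array([-2.39450769, -1.58413287, -0.24817477]), 'tvec': array([-624.41976667,  -40.9001485 ,  380.36174668])}
```

View pics/scene0.png

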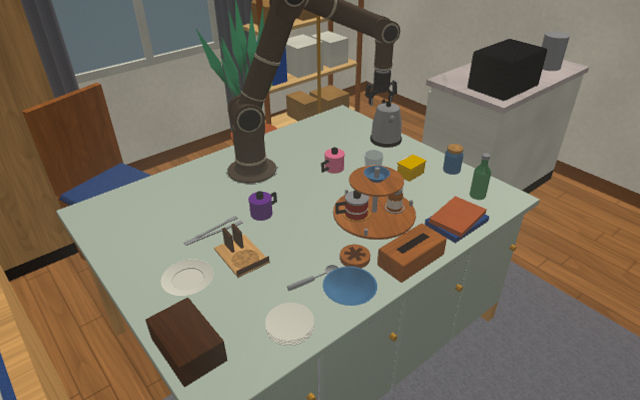

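View pics/side0.png

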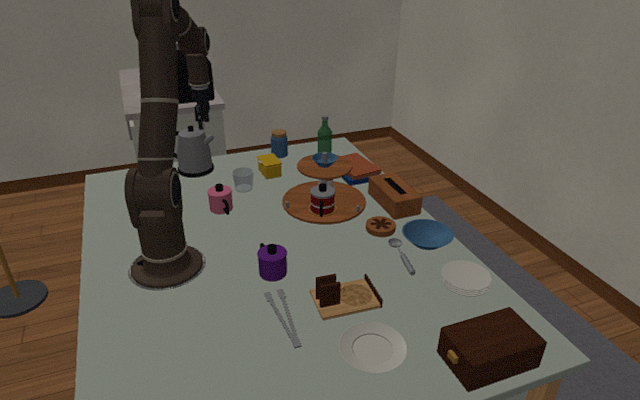

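View pics/wrist0.png

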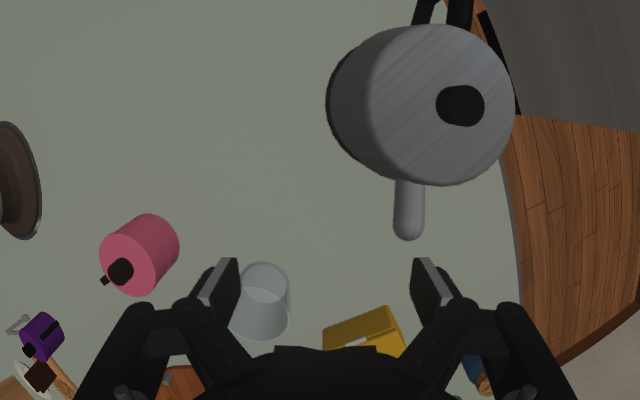

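```bash
cat > h.py <<'E'
import numpy as np, cv2
from station import telemetry,get_image,camera_info,spotter
def cam(n):
    i=camera_info(n); K=i['camera_matrix']; R=cv2.Rodrigues(i['rvec'])[0]; t=np.ravel(i['tvec']); return K,R,t
def ray(n,uv,c=None):
    K,R,t=c or cam(n); uv=np.atleast_2d(uv).astype(float)
    x=(uv-[K[0,2],K[1,2]])/K[0,0]
    if n=='wrist':
        r=np.linalg.norm(x,axis=1); k=np.where(r>1e-9,np.sin(r)/np.maximum(r,1e-9),1)
        d=np.c_[x*k[:,None],np.cos(r)]
    else: d=np.c_[x,np.ones(len(x))]
    return -R.T@t, d@R
def plane(n,uv,z,c=None):
    o,d=ray(n,uv,c); return o+d*((z-o[2])/d[:,2])[:,None]
def proj(n,P,c=None):
    K,R,t=c or cam(n); X=np.atleast_2d(P)@R.T+t
    if n=='wrist':
        rr=np.hypot(X[:,0],X[:,1]); th=np.arctan2(rr,X[:,2]); x=X[:,:2]/np.maximum(rr,1e-9)[:,None]*th[:,None]
    else: x=X[:,:2]/X[:,2:]
    return x*K[0,0]+[K[0,2],K[1,2]]
def tri(obs):
    A=np.zeros((3,3));b=np.zeros(3)
    for n,uv,*c in obs:
        o,d=ray(n,uv,*(c)); d=d[0]/np.linalg.norm(d[0]); M=np.eye(3)-np.outer(d,d); A+=M;b+=M@o
    return np.linalg.solve(A,b)
def topdown(n,img,z,x0,x1,y0,y1,s,c=None):
    # picture: up = +x, left = +y ; s px per mm
    W=int((y1-y0)*s);H=int((x1-x0)*s)
    u,v=np.meshgrid(np.arange(W),np.arange(H)); P=np.c_[(x1-v.ravel()/s),(y1-u.ravel()/s),np.full(u.size,z)]
    q=proj(n,P,c).astype(np.float32); return cv2.remap(img,q[:,0].reshape(H,W),q[:,1].reshape(H,W),cv2.INTER_LINEAR)
E
python3 - <<'E'
from h import *
im={n:cv2.imread(f"pics/{n}0.png") for n in ['scene','side']}
for n in im:
    K,R,t=cam(n); print(n,-R.T@t)
a=topdown('scene',im['scene'],0,-200,1400,-1000,1000,.3)
b=topdown('side',im['side'],0,-200,1400,-1000,1000,.3)
cv2.imwrite('pics/td_a.png',a);cv2.imwrite('pics/td_b.png',b)
E
```

```text
scene [1701.36713296 -978.5312929  1202.7217364 ]
side [  -11.13198612 -1385.21691172   998.02552405]
```

View pics/td_a.png

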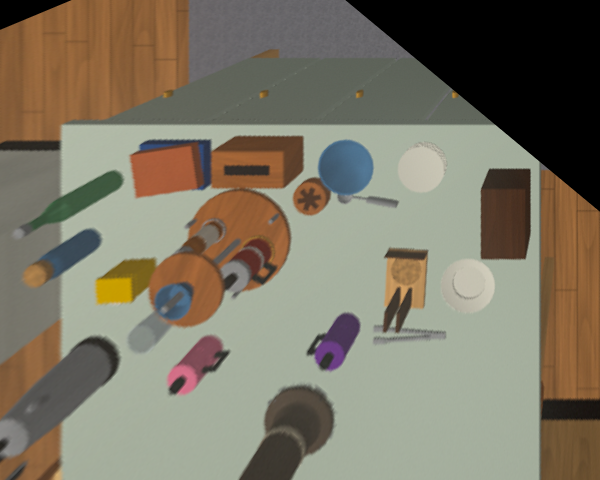

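View pics/td_b.png

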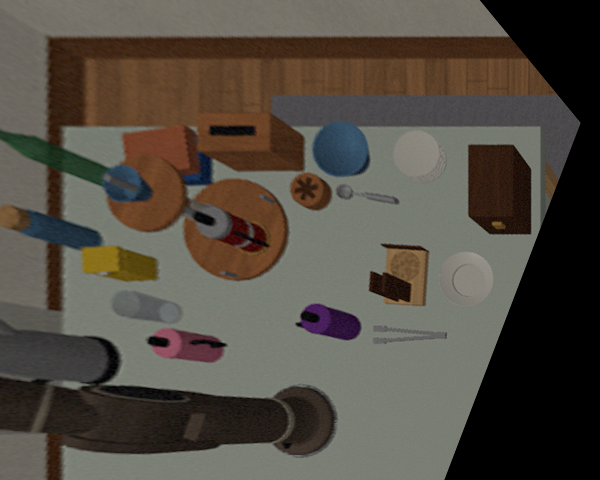

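```bash
python3 - <<'E'
from h import *
im={n:cv2.imread(f"pics/{n}0.png") for n in ['scene','side']}
def crop(n,x,y,w,h,k):
    return cv2.resize(im[n][y:y+h,x:x+w],None,fx=k,fy=k,interpolation=cv2.INTER_CUBIC)
cv2.imwrite('pics/c1.png',crop('scene',320,145,110,100,6))
cv2.imwrite('pics/c2.png',crop('side',265,145,120,85,6))
cv2.imwrite('pics/c3.png',np.hstack([crop('scene',200,210,80,80,5),crop('side',300,260,80,80,5)]))
for n in im:
    for t in ['tin','tin_handle','tin_knob','caddy','post_a','carousel','upper_tier','jar','tin_seat']:
        for c in ['x']:
            r=spotter.regions_of(t,n); print(n,t,[(np.round(q['rect'],1).tolist(),round(q['p'],2)) for q in r[:5]])
E
```

```text
scene tin [([333.1, 161.9, 24.3, 27.4], 0.83), ([261.9, 207.3, 28.2, 31.7], 0.83), ([349.9, 206.4, 34.7, 27.9], 0.68)]
scene tin_handle [([331.0, 162.3, 23.2, 27.0], 0.74), ([351.4, 206.4, 30.8, 29.1], 0.66), ([265.2, 206.8, 27.2, 30.1], 0.58)]
scene tin_knob [([333.6, 161.2, 24.7, 22.0], 0.79), ([351.5, 207.1, 32.3, 31.1], 0.78), ([265.1, 203.6, 32.5, 31.1], 0.64), ([394.7, 202.0, 16.4, 18.8], 0.62)]
scene caddy [([241.9, 252.9, 56.4, 50.5], 0.69)]
scene post_a [([374.5, 202.4, 82.7, 75.1], 0.79)]
scene carousel [([373.5, 201.6, 83.8, 71.6], 0.6)]
scene upper_tier [([375.0, 203.7, 80.3, 68.8], 0.58)]
scene jar [([395.1, 201.4, 13.2, 19.7], 0.65), ([354.1, 255.9, 30.9, 24.8], 0.36)]
scene tin_seat [([374.5, 203.2, 83.0, 75.0], 0.59), ([353.4, 206.1, 36.6, 28.9], 0.44)]
side tin [([271.4, 263.6, 24.6, 35.1], 0.94), ([322.8, 199.1, 25.8, 31.1], 0.69), ([218.9, 198.4, 24.3, 28.9], 0.62), ([324.6, 189.1, 85.1, 72.6], 0.49)]
side tin_handle [([271.7, 262.2, 29.0, 34.7], 0.95), ([322.2, 200.2, 25.1, 32.4], 0.9), ([220.7, 198.9, 21.8, 27.2], 0.69), ([286.6, 317.6, 41.2, 55.1], 0.65)]
side tin_knob [([324.2, 201.9, 24.7, 24.9], 0.73), ([272.6, 262.3, 27.5, 42.4], 0.7), ([220.8, 200.0, 23.6, 31.2], 0.57)]
side caddy [([345.4, 297.1, 72.5, 44.5], 0.64)]
side post_a [([324.1, 188.3, 88.5, 76.7], 0.57)]
side carousel [([326.4, 188.8, 79.7, 74.3], 0.58), ([381.4, 226.4, 28.6, 19.7], 0.58)]
side upper_tier [([326.4, 189.3, 84.2, 71.2], 0.83), ([402.5, 256.4, 26.3, 38.4], 0.45)]
side jar []
side tin_seat [([322.8, 188.3, 83.9, 76.2], 0.8)]
```

View pics/c1.png

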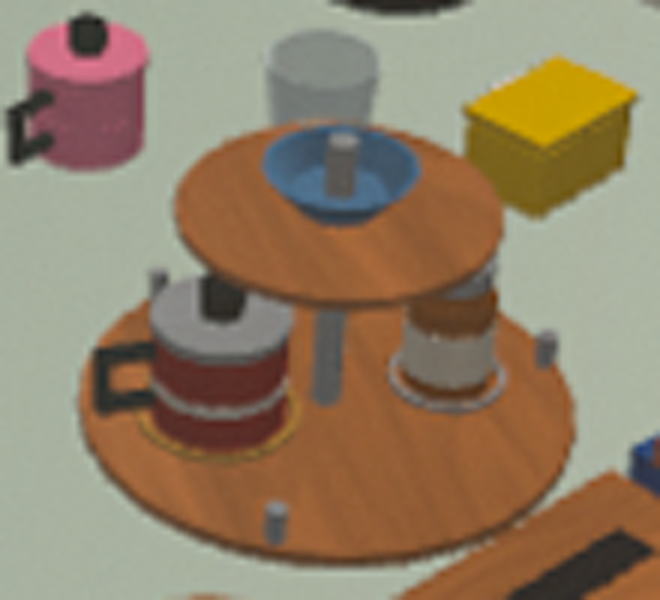

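View pics/c2.png

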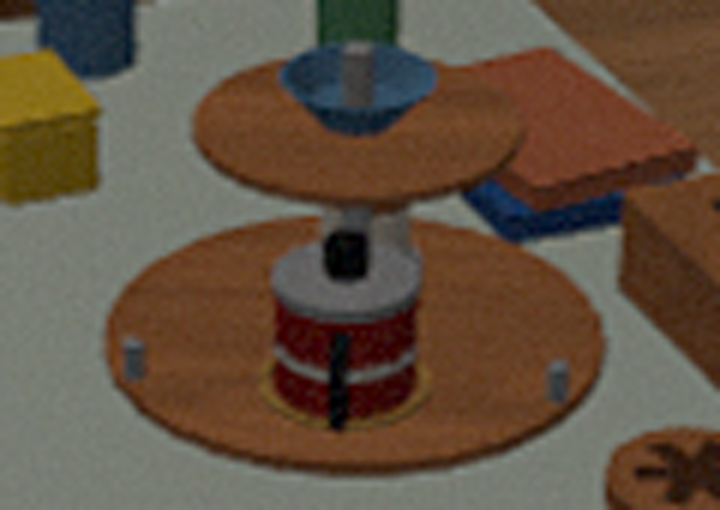

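View pics/c3.png

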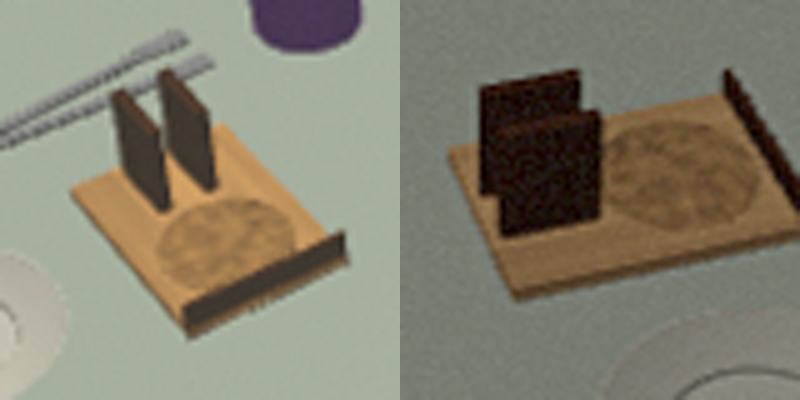

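```bash
python3 - <<'E'
from h import *
def S(o,p,k=6.): return (np.atleast_2d(p)+.5)/k-.5+np.array(o)
o1=(320,145);o2=(265,145)
ax=tri([('scene',S(o1,(343,138))),('side',S(o2,(357,45)))]);print('axis top',ax)
print('posts scene',plane('scene',S(o1,[(158,272),(547,335),(277,508)]),56))
print('posts side',plane('side',S(o2,[(134,343),(558,366)]),56))
# tier ellipse: lower: extremes -> fit circle from rim pts
for n,o,pts,z in [('scene',o1,[(80,390),(95,450),(150,505),(220,545),(330,560),(450,540),(535,480),(573,420),(577,400)],30),
                  ('side',o2,[(108,330),(115,375),(160,415),(230,445),(340,465),(450,455),(540,420),(590,375),(605,340),(160,255),(240,220),(560,265)],30),
                  ('scene',o1,[(175,205),(200,160),(260,128),(340,125),(420,130),(480,165),(504,205)],182),
                  ('side',o2,[(193,120),(210,90),(260,62),(450,62),(500,90),(525,128),(480,170),(380,196),(250,175)],182)]:
    P=plane(n,S(o,pts),z)[:,:2]; A=np.c_[2*P,np.ones(len(P))]; s=np.linalg.lstsq(A,(P**2).sum(1),rcond=None)[0]
    print(n,z,s[:2],np.sqrt(s[2]+s[:2]@s[:2]))
print('handle top tri', tri([('scene',S(o1,(103,350))),('side',S(o2,(340,338)))]))
print('knob top', tri([('scene',S(o1,(225,268))),('side',S(o2,(347,238)))]))
print('lip scene',plane('scene',S(o1,[(138,410),(300,405),(220,458)]),36), plane('side',S(o2,[(262,380),(430,380),(350,424)]),36))
# caddy
k=5.
oc1=(200,210); oc2=(300-80,260)
# corner seen in scene: (70,190)left cheek-end corner ,(225,125), (350,262) , (185,335) bottom
c=cam('scene')
print('corners top z12',plane('scene',S(oc1,[(70,190),(225,125)],5),12), 'z0', plane('scene',S(oc1,[(188,338),(350,264)],5),0))
print('side z12', plane('side',S((220,260),[(448,152),(518,293)],5),12))
print('disc', plane('scene',S(oc1,[(157,245),(297,230),(230,197),(215,298)],5),12),plane('side',S((220,260),[(760,175),(670,120),(690,230)],5),12))
E
```

```text
axis top [621.70921877 181.57233366 229.71768134]
posts scene [[470.54365907 167.37960847  56.        ]
 [694.28798077 315.50352536  56.        ]
 [710.70372085  49.73774247  56.        ]]
posts side [[465.41944917 163.80277905  56.        ]
 [704.21441729  43.80211156  56.        ]]
scene 30 [625.79887228 175.35739248] 162.90370605742862
side 30 [619.57017693 176.0250171 ] 164.69163787431552
scene 182 [626.29815495 180.21349364] 104.51211805641142
side 182 [620.11671361 174.32350025] 103.84259471359098
handle top tri [558.59936128  40.84357922 102.5695951 ]
knob top [587.79602911 115.01449139 137.67689534]
lip scene [[560.35175982  69.18079623  36.        ]
 [625.24905924 154.39622762  36.        ]
 [632.80810046  75.26945435  36.        ]] [[536.83064159 124.11789663  36.        ]
 [636.21236087  86.82003307  36.        ]
 [569.46310462  55.5200081   36.        ]]
corners top z12 [[ 387.90191805 -415.64962046   12.        ]
 [ 397.90195191 -286.80053649   12.        ]] z0 [[ 565.73119922 -425.26002652    0.        ]
 [ 576.36379359 -295.76211576    0.        ]]
side z12 [[ 386.61669346 -294.28739632   12.        ]
 [ 381.78090735 -421.86017589   12.        ]]
disc [[ 481.51850032 -397.67142681   12.        ]
 [ 533.14839099 -311.3787134    12.        ]
 [ 471.08241526 -329.01400474   12.        ]
 [ 555.27020709 -395.17526871   12.        ]] [[ 554.47916692 -380.33701418   12.        ]
 [ 525.26678129 -314.68289452   12.        ]
 [ 494.69882261 -409.18515085   12.        ]]
```

```bash
cat >> h.py <<'E'
from scipy.spatial.transform import Rotation as Ro
def now():
    s=telemetry.sense(); return np.array(s['tcp_pos']),np.array(s['ee_rot']),s
def inc(P,R,p0=None,R0=None):
    if p0 is None: p0,R0,_=now()
    d=R0.T@(np.asarray(P,float)-p0)/200.; w=Ro.from_matrix(R0.T@R).as_rotvec()/(2*np.pi)
    return np.r_[d,w]
def orient(u,T,zs=1,deg=True):
    """tool y = down tilted by T toward horizontal angle u(deg) ; z horizontal, = 90deg CCW from u times zs"""
    u=np.radians(u);T=np.radians(T); y=np.array([np.sin(T)*np.cos(u),np.sin(T)*np.sin(u),-np.cos(T)])
    z=zs*np.array([-np.sin(u),np.cos(u),0]); return np.c_[np.cross(y,z),y,z]
def show(P,R,n=1,**k):
    p0,R0,s=now(); v=inc(P,R,p0,R0); print('mm',np.round(np.linalg.norm(v[:3])*200,1),'deg',round(np.linalg.norm(v[3:])*360,1))
    for i in range(1,n+1): print(np.round(v*i/n,4).tolist())
E
python3 - <<'E'
from h import *
p,R,s=now(); K,Rc,t=cam('wrist'); C=-Rc.T@t
print('cam in tool',R.T@(C-p)); print('cam axes in tool',R.T@Rc.T)
show((330,380,260),orient(5,0),4)
print(orient(5,0))
E
```

```text
cam in tool [ -78.21105419 -143.76170795   -0.21659978]
cam axes in tool [[-7.91403668e-04  9.51888066e-01  3.06444912e-01]
 [-9.73917787e-04 -3.06445596e-01  9.51887676e-01]
 [ 9.99999213e-01  4.54875249e-04  1.16958289e-03]]
mm 214.6 deg 28.1
[0.1933, -0.0359, -0.1826, -0.0, -0.0195, -0.0]
[0.3866, -0.0718, -0.3652, -0.0, -0.039, -0.0]
[0.5798, -0.1077, -0.5477, -0.0, -0.0585, -0.0]
[0.7731, -0.1436, -0.7303, -0.0, -0.078, -0.0]
[[ 0.9961947   0.         -0.08715574]
 [ 0.08715574  0.          0.9961947 ]
 [ 0.         -1.          0.        ]]
```

>>> step_arm(
  increments=[
    {"x":0.2,"y":-0.04,"z":-0.18,"wy":-0.02},
    {"x":0.39,"y":-0.08,"z":-0.36,"wy":-0.04},
    {"x":0.58,"y":-0.11,"z":-0.55,"wy":-0.06},
    {"x":0.773,"y":-0.144,"z":-0.73,"wy":-0.078},
    {"x":0.773,"y":-0.144,"z":-0.73,"wy":-0.078},
  ],
)

```text
$.increments[0]: bad value
```

```bash
python3 - <<'E'
from h import *
p,R,s=now(); print(s['clock'],p,s['wrist_force'],s['joint_pos'])
cv2.imwrite('pics/w1.png',get_image('wrist'))
show((430,160,240),orient(5,20),5)
E
```

```text
1.05 [244.99952327 574.97885799 231.29372592] [-0.32598206 -0.42678749  1.47741979] [-1.23621108  0.41110284 -0.01269727  1.59620488  0.00559497  1.13429932
 -0.08217364]
mm 454.4 deg 34.4
[0.3328, -0.0087, -0.3092, 0.0027, -0.0154, -0.0109]
[0.6657, -0.0174, -0.6184, 0.0054, -0.0309, -0.0218]
[0.9985, -0.0261, -0.9277, 0.0082, -0.0463, -0.0327]
[1.3313, -0.0348, -1.2369, 0.0109, -0.0618, -0.0435]
[1.6642, -0.0435, -1.5461, 0.0136, -0.0772, -0.0544]
```

View pics/w1.png

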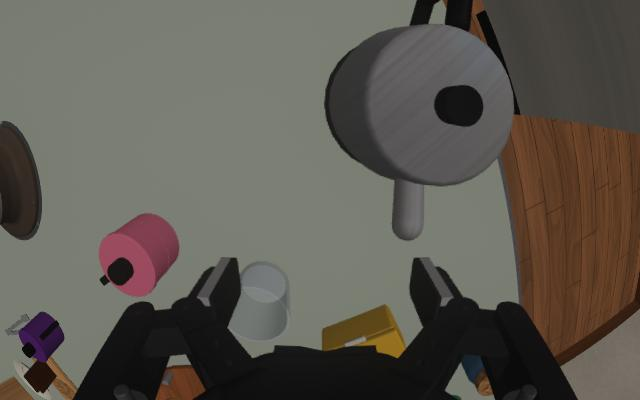

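>>> step_arm(
  increments=[
    {"x":0.2,"y":-0.04,"z":-0.18,"wx":0,"wy":-0.02,"wz":0,"gripper":1},
    {"x":0.39,"y":-0.08,"z":-0.36,"wx":0,"wy":-0.04,"wz":0,"gripper":1},
    {"x":0.58,"y":-0.11,"z":-0.55,"wx":0,"wy":-0.06,"wz":0,"gripper":1},
    {"x":0.773,"y":-0.144,"z":-0.73,"wx":0,"wy":-0.078,"wz":0,"gripper":1},
    {"x":0.773,"y":-0.144,"z":-0.73,"wx":0,"wy":-0.078,"wz":0,"gripper":1},
  ],
)

```text
clock: 1.72
tcp_pos: [332.6, 376.5, 261.1]
ee_rot: [[0.997, 0.002, -0.082], [0.082, 0.0, 0.997], [0.002, -1.0, 0.0]]
wrist_force: [-0.3, 1.1, 0.6]
width: 0.998
```

```bash
python3 - <<'E'
from h import *
p,R,s=now(); print(s['clock'],p,s['wrist_force'],s['joint_pos'])
cv2.imwrite('pics/w1.png',get_image('wrist'))
show((430,160,240),orient(5,20),5)
E
```

```text
1.725 [332.64761197 376.48082171 261.1227475 ] [-0.28358561  1.07928783  0.59153199] [-0.91934316  0.17561033 -0.02891834  1.84747309  0.00721815  1.11733758
  0.70174639]
mm 241.0 deg 19.9
[0.0803, 0.0207, -0.2263, -0.0, -0.0001, -0.0111]
[0.1606, 0.0414, -0.4526, -0.0, -0.0003, -0.0222]
[0.2409, 0.0621, -0.679, -0.0, -0.0004, -0.0332]
[0.3212, 0.0828, -0.9053, -0.0, -0.0005, -0.0443]
[0.4015, 0.1035, -1.1316, -0.0, -0.0007, -0.0554]
```

View pics/w1.png

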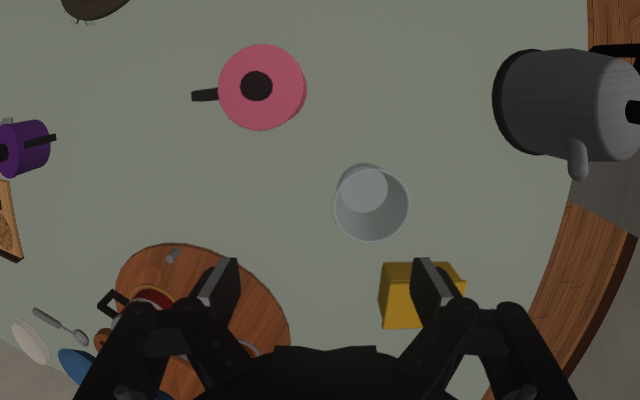

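>>> step_arm(
  increments=[
    {"x":0.06,"y":0.03,"z":-0.22,"wx":0,"wy":0,"wz":-0.011,"gripper":1},
    {"x":0.12,"y":0.06,"z":-0.44,"wx":0,"wy":0,"wz":-0.022,"gripper":1},
    {"x":0.18,"y":0.09,"z":-0.66,"wx":0,"wy":0,"wz":-0.033,"gripper":1},
    {"x":0.24,"y":0.12,"z":-0.88,"wx":0,"wy":0,"wz":-0.044,"gripper":1},
    {"x":0.28,"y":0.13,"z":-1,"wx":0,"wy":0,"wz":-0.055,"gripper":0.5},
    {"x":0.28,"y":0.13,"z":-1,"wx":0,"wy":0,"wz":-0.055,"gripper":0.5},
    {"x":0.28,"y":0.13,"z":-1,"wx":0,"wy":0,"wz":-0.055,"gripper":0.5},
  ],
)

```text
clock: 2.65
tcp_pos: [403.2, 187.6, 234.6]
ee_rot: [[0.937, 0.337, -0.089], [0.083, 0.031, 0.996], [0.339, -0.941, 0.001]]
wrist_force: [0.1, 0.9, -0.3]
width: 0.501
```

```bash
python3 - <<'E'
from h import *
p,R,s=now(); print(s['clock'],p,s['wrist_force'],s['joint_pos'],s['width'])
np.savez('w2.npz',*cam('wrist'))
cv2.imwrite('pics/w2.png',get_image('wrist'))
E
```

```text
2.65 [403.23480459 187.63159728 234.55676205] [ 0.13193705  0.93264352 -0.30653025] [-0.77891357 -0.08844455  0.07427088  2.24747895  0.30985811  0.71970823
  0.74852075] 0.5012218564435654
```

View pics/w2.png

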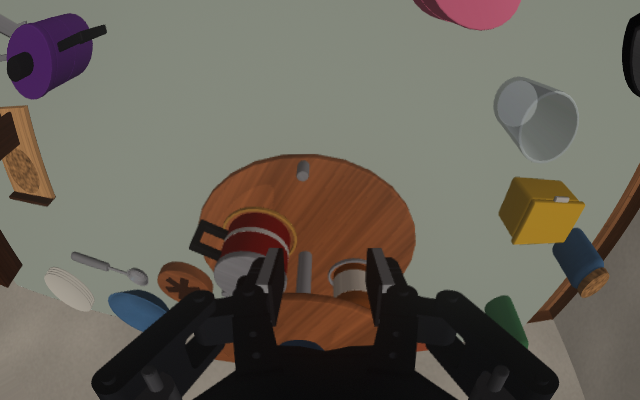

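```bash
python3 - <<'E'
from h import *
im=cv2.imread('pics/w2.png'); c=im[140:300,180:430]; cv2.imwrite('pics/w2c.png',cv2.resize(c,None,fx=3.2,fy=3.2,interpolation=cv2.INTER_CUBIC))
C=tuple(np.load('w2.npz').values())
for q,z in [((622,178),30),((467,166),56)]: print(proj('wrist',[(*q,z)],C))
E
```

```text
[[304.90860063 254.30188335]]
[[299.7982873  175.07869995]]
```

View pics/w2c.png

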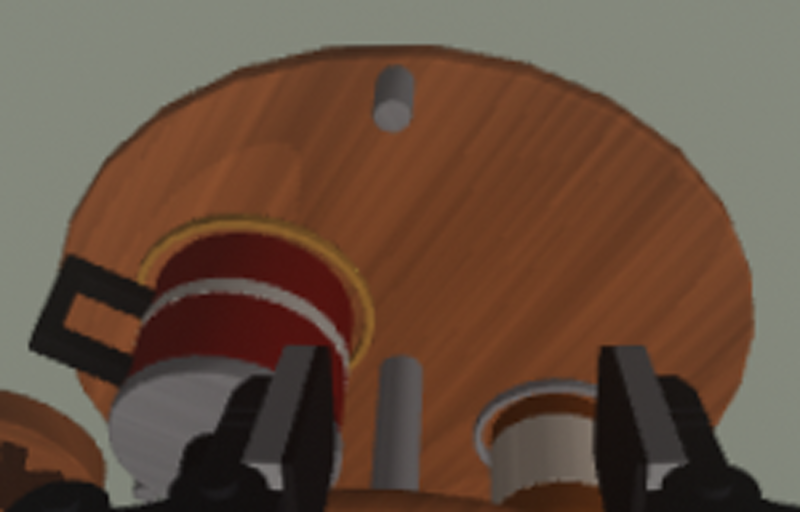

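```bash
python3 - <<'E'
from h import *
from scipy.optimize import least_squares
C=tuple(np.load('w2.npz').values())
S=lambda p:(np.atleast_2d(p)+.5)/3.2-.5+np.array((180,140))
rim=S([(330,54),(250,77),(165,122),(108,175),(72,235),(410,53),(520,72),(600,107),(680,158),(725,210),(748,265),(752,310)])
P=plane('wrist',rim,30,C)[:,:2]
A=np.c_[2*P,np.ones(len(P))]; s=np.linalg.lstsq(A,(P**2).sum(1),rcond=None)[0]; print('free',s[:2],np.sqrt(s[2]+s[:2]@s[:2]))
r=least_squares(lambda c:np.hypot(*(P-c).T)-165,[622,178]); print('fix',r.x,np.round(r.fun,1))
a=plane('wrist',S((392,115)),56,C)[0]; print('post_a',a,a[:2]-r.x,np.hypot(*(a[:2]-r.x)))
h=plane('wrist',S([(50,262+45)]),96,C)[0];
for q in [(32,347),(72,258)]:print(q,plane('wrist',S(q),96,C),plane('wrist',S(q),48,C))
b=plane('wrist',S((402,490)),172,C);print('post at tier underside',b)
for q in [(400,355)]:print(plane('wrist',S(q),30,C))
# lip ellipse z36
L=S([(142,270),(165,240),(200,222),(250,216),(300,232),(340,258),(365,295),(374,325),(365,360)])
P=plane('wrist',L,36,C)[:,:2]; r2=least_squares(lambda c:np.hypot(*(P-c).T)-52,[590,110]); print('lip',r2.x,np.round(r2.fun,1))
E
```

```text
free [618.43045191 179.93449594] 160.78520470443732
fix [623.67566072 179.49512653] [ 2.7  0.5 -1.4 -2.3 -1.8  1.7  0.7 -1.1 -0.1  0.1 -0.9 -2.5]
post_a [467.45824889 168.63031484  56.        ] [-156.21741183  -10.86481169] 156.59477606550024
(32, 347) [[557.50252464  33.92698242  96.        ]] [[611.02810142   6.28011388  48.        ]]
(72, 258) [[508.91083618  59.74376334  96.        ]] [[553.00515122  37.10772743  48.        ]]
post at tier underside [[521.53224758 179.94992336 172.        ]]
[[613.98600812 177.26417761  30.        ]]
lip [586.81245596 112.46221784] [ 0.7  0.5  0.8  1.7 -0.4 -1.  -1.6  0.6  3.4]
```

```bash
python3 - <<'E'
from h import *
ax=np.array([622.5,179.])
for z in (120,40):
    f=np.radians(3.9); P=(*(ax-152.5*np.array([np.cos(f),np.sin(f)])),z); print(P); show(P,orient(3.9,20),1)
E
```

```text
(np.float64(470.3531474775702), np.float64(168.62766817354967), 120)
mm 134.0 deg 1.2
[0.1123, 0.6488, -0.125, -0.0013, 0.0031, -0.0006]
(np.float64(470.3531474775702), np.float64(168.62766817354967), 40)
mm 206.6 deg 1.2
[-0.0231, 1.0252, -0.1253, -0.0013, 0.0031, -0.0006]
```

>>> step_arm(
  increments=[
    {"x":0.04,"y":0.2,"z":-0.04,"wx":0,"wy":0.003,"wz":0,"gripper":0.45},
    {"x":0.08,"y":0.42,"z":-0.08,"wx":-0.001,"wy":0.003,"wz":0,"gripper":0.45},
    {"x":0.112,"y":0.64,"z":-0.125,"wx":-0.001,"wy":0.003,"wz":0,"gripper":0.45},
    {"x":0.08,"y":0.76,"z":-0.125,"wx":-0.001,"wy":0.003,"wz":0,"gripper":0.45},
    {"x":0.046,"y":0.84,"z":-0.125,"wx":-0.001,"wy":0.003,"wz":0,"gripper":0.45},
    {"x":0.046,"y":0.84,"z":-0.125,"wx":-0.001,"wy":0.003,"wz":0,"gripper":0.45},
  ],
)

```text
clock: 3.45
tcp_pos: [470.2, 167.3, 77.6]
ee_rot: [[0.94, 0.335, -0.069], [0.065, 0.022, 0.998], [0.336, -0.942, -0.001]]
wrist_force: [-0.1, -0.2, -0.2]
width: 0.45
```

```bash
python3 - <<'E'
from h import *
p,R,s=now(); print(s['clock'],p,s['wrist_force'],s['width'])
cv2.imwrite('pics/w3.png',get_image('wrist'))
f=np.radians(3.9);ax=np.array([622.5,179.]); P=(*(ax-152.5*np.array([np.cos(f),np.sin(f)])),40);show(P,orient(3.9,20),1)
E
```

```text
3.45 [470.23507431 167.28614267  77.63887465] [-0.12859409 -0.23397003 -0.17424243] 0.4498856691432804
mm 38.6 deg 0.3
[-0.0665, 0.1813, 0.006, 0.0, 0.0001, -0.0008]
```

View pics/w3.png

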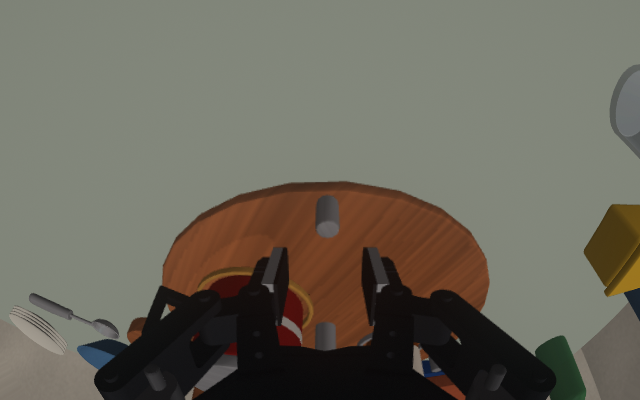

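>>> step_arm(
  increments=[
    {"x":-0.033,"y":0.09,"z":0.006,"wx":0,"wy":0,"wz":0,"gripper":0.45},
    {"x":-0.066,"y":0.181,"z":0.006,"wx":0,"wy":0,"wz":0,"gripper":0.45},
    {"x":-0.066,"y":0.181,"z":0.006,"wx":0,"wy":0,"wz":0,"gripper":0.45},
    {"x":-0.066,"y":0.181,"z":0.006,"wx":0,"wy":0,"wz":0,"gripper":0.1},
    {"x":-0.066,"y":0.181,"z":0.006,"wx":0,"wy":0,"wz":0,"gripper":0.1},
    {"x":-0.066,"y":0.181,"z":0.006,"wx":0,"wy":0,"wz":0,"gripper":0.1},
  ],
  squeeze=25,
)

```text
clock: 4.25
tcp_pos: [471.4, 168.7, 41.8]
ee_rot: [[0.938, 0.34, -0.068], [0.063, 0.026, 0.998], [0.341, -0.94, 0.003]]
wrist_force: [-2.5, 0.7, 8.4]
width: 0.146
```

```bash
python3 - <<'E'
from h import *
p,R,s=now(); print(s['clock'],p,s['wrist_force'],s['width'])
cv2.imwrite('pics/w4.png',get_image('wrist'))
ax=np.array([622.5,179.])
d=p[:2]-ax; r=np.hypot(*d); f0=np.degrees(np.arctan2(-d[1],-d[0])); print(r,f0)
# arc
for k in range(1,15):
    a=64*k/14; M=Ro.from_euler('z',-a,degrees=True).as_matrix()
    P=np.r_[ax+M[:2,:2]@d,p[2]]; print(np.round(inc(P,M@R,p,R),4).tolist())
E
```

```text
4.25 [471.40284296 168.66849215  41.82392807] [-2.46819993  0.72904275  8.37592757] 0.14612477189351847
151.44996176739411 3.9116013680838195
[0.0022, 0.001, 0.0604, -0.0043, 0.0119, -0.0]
[0.0089, 0.0036, 0.1203, -0.0087, 0.0239, -0.0001]
[0.0201, 0.0078, 0.1795, -0.013, 0.0358, -0.0001]
[0.0356, 0.0136, 0.2376, -0.0173, 0.0477, -0.0001]
[0.0555, 0.021, 0.2942, -0.0217, 0.0597, -0.0002]
[0.0796, 0.0298, 0.3489, -0.026, 0.0716, -0.0002]
[0.1076, 0.0402, 0.4013, -0.0303, 0.0836, -0.0002]
[0.1396, 0.0519, 0.4513, -0.0346, 0.0955, -0.0003]
[0.1751, 0.0649, 0.4983, -0.039, 0.1074, -0.0003]
[0.2141, 0.0792, 0.5422, -0.0433, 0.1194, -0.0003]
[0.2562, 0.0946, 0.5826, -0.0476, 0.1313, -0.0004]
[0.3013, 0.111, 0.6194, -0.052, 0.1432, -0.0004]
[0.3489, 0.1284, 0.6522, -0.0563, 0.1552, -0.0004]
[0.3989, 0.1466, 0.6808, -0.0606, 0.1671, -0.0005]
```

View pics/w4.png

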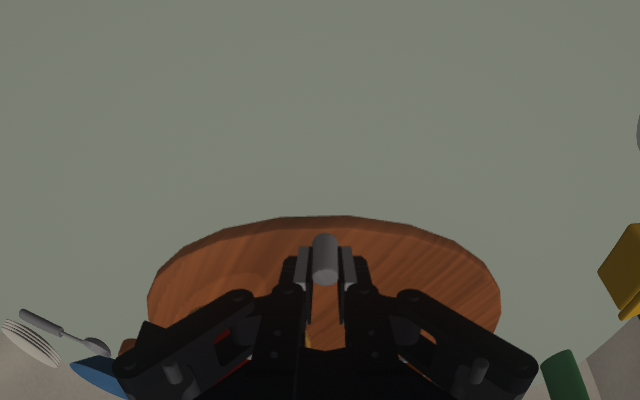

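>>> step_arm(
  increments=[
    {"x":0.005,"y":-0.014,"z":0,"wx":0,"wy":0,"wz":0,"gripper":0.1},
    {"x":0.007,"y":-0.013,"z":0.06,"wx":-0.0043,"wy":0.012,"wz":0,"gripper":0.1},
    {"x":0.014,"y":-0.01,"z":0.12,"wx":-0.0087,"wy":0.0239,"wz":0,"gripper":0.1},
    {"x":0.025,"y":-0.006,"z":0.18,"wx":-0.013,"wy":0.0358,"wz":0,"gripper":0.1},
    {"x":0.041,"y":0,"z":0.238,"wx":-0.0173,"wy":0.0477,"wz":0,"gripper":0.1},
    {"x":0.06,"y":0.007,"z":0.294,"wx":-0.0217,"wy":0.0597,"wz":0,"gripper":0.1},
    {"x":0.06,"y":0.007,"z":0.294,"wx":-0.0217,"wy":0.0597,"wz":0,"gripper":0.1},
  ],
)

```text
clock: 5.18
tcp_pos: [478.8, 228.7, 43.6]
ee_rot: [[0.89, 0.321, 0.325], [-0.306, -0.11, 0.946], [0.339, -0.941, 0.0]]
wrist_force: [0.6, 0.5, 1.0]
width: 0.142
```

```bash
cat > arc.py <<'E'
from h import *
import sys
a1=float(sys.argv[1]); n=int(sys.argv[2])
p,R,s=now(); print(s['clock'],p,s['wrist_force'],s['width'],s['joint_pos'])
ax=np.array([622.5,179.])
d=p[:2]-ax; r=np.hypot(*d); f0=np.degrees(np.arctan2(-d[1],-d[0])); print('r',r,'phi',f0)
for k in range(1,n+1):
    a=(f0-a1)*k/n; M=Ro.from_euler('z',-a,degrees=True).as_matrix()
    P=np.r_[ax+M[:2,:2]@d,p[2]]; print(np.round(inc(P,M@R,p,R),4).tolist())
E
python3 arc.py -60.1 9
```

```text
5.175 [478.8369426  228.65403553  43.59309636] [0.55609852 0.51391715 1.0316012 ] 0.14158984598938976 [-1.09144408  0.47295886  0.44119264  2.20826858  0.31143834  0.33639075
  0.24302931]
r 152.00196481000415 phi -19.06660417413689
[0.0024, 0.0009, 0.0604, -0.0043, 0.0119, -0.0]
[0.0093, 0.0034, 0.1204, -0.0086, 0.0238, -0.0]
[0.0206, 0.0075, 0.1797, -0.0129, 0.0357, -0.0]
[0.0363, 0.0132, 0.2378, -0.0172, 0.0477, -0.0]
[0.0564, 0.0205, 0.2943, -0.0215, 0.0596, -0.0]
[0.0806, 0.0292, 0.3491, -0.0258, 0.0715, -0.0]
[0.1088, 0.0395, 0.4015, -0.0301, 0.0834, -0.0]
[0.1409, 0.051, 0.4515, -0.0344, 0.0953, -0.0]
[0.1766, 0.0639, 0.4985, -0.0387, 0.1072, -0.0001]
```

>>> step_arm(
  increments=[
    {"x":0.0024,"y":0.0009,"z":0.06,"wx":-0.0043,"wy":0.012,"wz":0,"gripper":0.1},
    {"x":0.009,"y":0.003,"z":0.12,"wx":-0.0086,"wy":0.0238,"wz":0,"gripper":0.1},
    {"x":0.021,"y":0.0075,"z":0.18,"wx":-0.0129,"wy":0.0357,"wz":0,"gripper":0.1},
    {"x":0.036,"y":0.013,"z":0.238,"wx":-0.0172,"wy":0.0477,"wz":0,"gripper":0.1},
    {"x":0.036,"y":0.013,"z":0.238,"wx":-0.0172,"wy":0.0477,"wz":0,"gripper":0.1},
  ],
)

```text
clock: 5.8
tcp_pos: [501.7, 270.6, 43.6]
ee_rot: [[0.75, 0.27, 0.604], [-0.569, -0.204, 0.797], [0.339, -0.941, 0.001]]
wrist_force: [-0.9, 1.2, 3.3]
width: 0.144
```

```bash
python3 arc.py -60.1 5
```

```text
5.8 [501.66451899 270.56562772  43.62209696] [-0.88682724  1.15118453  3.31456402] 0.1438387925117991 [-1.15740262  0.57650731  0.48355761  2.02584865  0.16474601  0.53800394
  0.03213129]
r 151.60962255347278 phi -37.153794816745055
[0.0023, 0.0009, 0.0607, -0.0043, 0.012, -0.0]
[0.0091, 0.0034, 0.1209, -0.0086, 0.024, -0.0]
[0.0204, 0.0075, 0.1804, -0.013, 0.036, -0.0]
[0.0362, 0.0132, 0.2387, -0.0173, 0.048, -0.0]
[0.0563, 0.0205, 0.2956, -0.0216, 0.06, -0.0]
```

Well within limits. Finish the arc.

>>> step_arm(
  increments=[
    {"x":0.0023,"y":0.0009,"z":0.06,"wx":-0.0043,"wy":0.012,"wz":0,"gripper":0.1},
    {"x":0.009,"y":0.003,"z":0.121,"wx":-0.0086,"wy":0.024,"wz":0,"gripper":0.1},
    {"x":0.02,"y":0.0075,"z":0.18,"wx":-0.013,"wy":0.036,"wz":0,"gripper":0.1},
    {"x":0.036,"y":0.013,"z":0.239,"wx":-0.0173,"wy":0.048,"wz":0,"gripper":0.1},
    {"x":0.056,"y":0.0205,"z":0.296,"wx":-0.0216,"wy":0.06,"wz":0,"gripper":0.1},
    {"x":0.056,"y":0.0205,"z":0.296,"wx":-0.0216,"wy":0.06,"wz":0,"gripper":0.1},
  ],
)

```text
clock: 6.55
tcp_pos: [547.1, 310.1, 43.6]
ee_rot: [[0.469, 0.17, 0.867], [-0.816, -0.293, 0.498], [0.338, -0.941, 0.001]]
wrist_force: [-1.9, 3.2, 5.3]
width: 0.146
```

```bash
python3 arc.py -60 1; python3 - <<'E'
from h import *
for n in ['scene','side','wrist']: 
    if n=='wrist': np.savez('w5.npz',*cam(n))
    cv2.imwrite(f'pics/{n}5.png',get_image(n))
im=cv2.imread('pics/side5.png'); a=cv2.resize(im[145:230,265:385],None,fx=6,fy=6,interpolation=cv2.INTER_CUBIC);cv2.imwrite('pics/side5c.png',a)
im=cv2.imread('pics/scene5.png'); a=cv2.resize(im[145:245,320:430],None,fx=6,fy=6,interpolation=cv2.INTER_CUBIC);cv2.imwrite('pics/scene5c.png',a)
E
```

```text
6.55 [547.14248375 310.09515768  43.6262176 ] [-1.88515369  3.21922317  5.25104821] 0.14634025873319065 [-1.14038426  0.72481805  0.53107244  1.75543496 -0.00499379  0.80172479
 -0.18916047]
r 151.21076555883892 phi -60.108390278785
[0.0, -0.0, -0.0014, 0.0001, -0.0003, 0.0]
```

View pics/side5c.png

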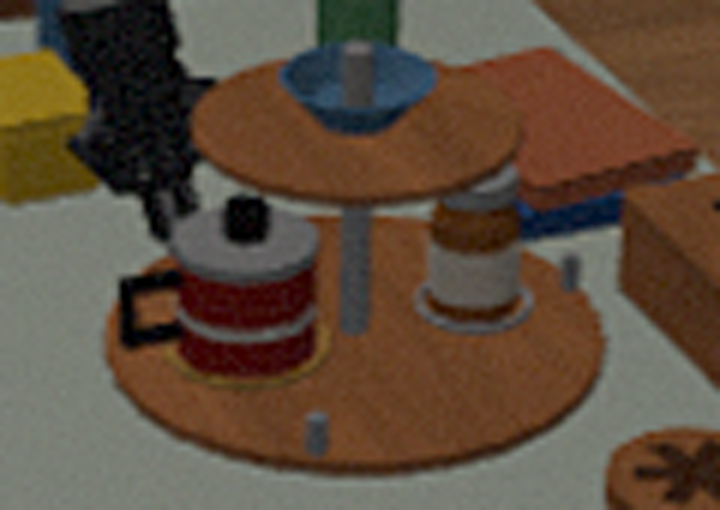

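View pics/scene5c.png

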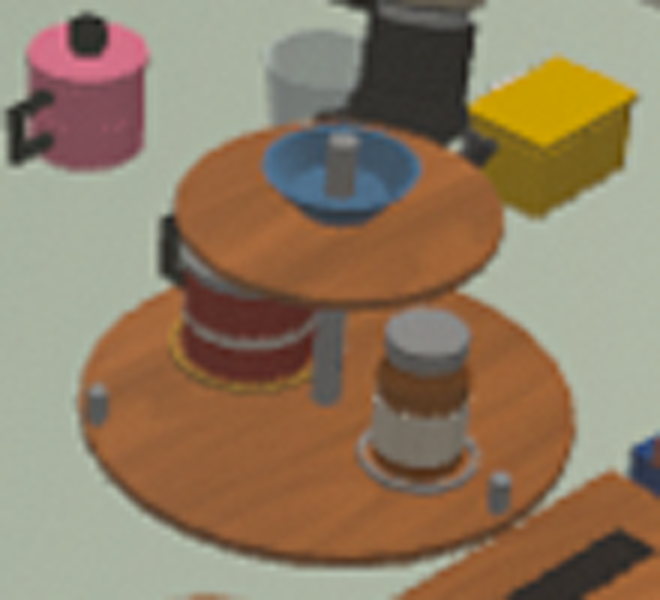

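View pics/wrist5.png

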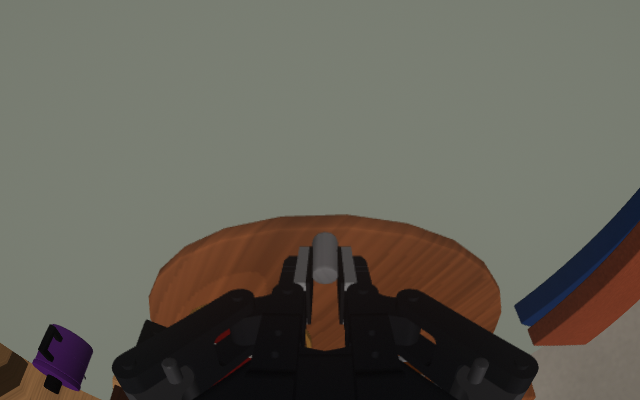

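```bash
python3 - <<'E'
from h import *
def S(o,p,k=6.): return (np.atleast_2d(p)+.5)/k-.5+np.array(o)
o1=(320,145);o2=(265,145)
axs={'scene':(626.,178.),'side':(620.,175.2)}
for n,o,pts in [('scene',o1,[(97,390),(500,480)]),('side',o2,[(316,416),(570,259)])]:
    for P in plane(n,S(o,pts),56):
        d=P[:2]-axs[n]; d2=P[:2]-[622.5,179]; print(n,P,np.hypot(*d),np.degrees(np.arctan2(-d[1],-d[0])),np.degrees(np.arctan2(-d2[1],-d2[0])))
b=tri([('scene',S(o1,(97,390))),('side',S(o2,(316,416)))]);c=tri([('scene',S(o1,(500,480))),('side',S(o2,(570,259)))])
for q in (b,c):
    d=q[:2]-[622.5,179]; print(q,np.hypot(*d),np.degrees(np.arctan2(-d[1],-d[0])))
print('handle', tri([('scene',S(o1,(172,222))),('side',S(o2,(130,285)))]))
E
```

```text
scene [546.39402806  45.23696835  56.        ] 154.8003014907752 59.05269875215432 60.36180416854994
scene [780.51093604 175.6556961   56.        ] 154.52871938861753 179.13075140649914 178.78751496895808
side [541.48316321  41.37657876  56.        ] 155.15670056934025 59.5990120298651 59.51531845378476
side [770.9704117  167.78801828  56.        ] 151.15225000629385 177.18928663607704 175.68141397735494
[543.58547676  47.4996035   52.63148913] 153.3618474672581 59.03166704412108
[776.59028193 180.21004181  49.83285806] 154.09503297506828 -179.55007634098214
handle [468.69859197 180.59614408  89.6019027 ]
```

>>> step_arm(
  increments=[
    {"x":0,"y":0,"z":0,"wx":0,"wy":0,"wz":0,"gripper":0.45},
    {"x":0,"y":0,"z":0,"wx":0,"wy":0,"wz":0,"gripper":0.45},
    {"x":0,"y":-0.15,"z":0,"wx":0,"wy":0,"wz":0,"gripper":0.45},
    {"x":0,"y":-0.4,"z":0,"wx":0,"wy":0,"wz":0,"gripper":0.45},
    {"x":0,"y":-0.6,"z":0,"wx":0,"wy":0,"wz":0,"gripper":0.45},
  ],
)

```text
clock: 7.32
tcp_pos: [525.7, 344.8, 157.3]
ee_rot: [[0.468, 0.168, 0.868], [-0.816, -0.295, 0.497], [0.34, -0.941, -0.001]]
wrist_force: [0.6, 0.1, 0.4]
width: 0.448
```

```bash
python3 - <<'E'
from h import *
p,R,s=now(); print(s['clock'],p,s['wrist_force'],s['width'])
show((440,200,185),orient(0,12),6)
E
```

```text
7.325 [525.74993812 344.8397142  157.3176565 ] [0.61043813 0.11083208 0.39411709] 0.4479570411186286
mm 170.6 deg 60.7
[0.0729, 0.002, -0.122, 0.0077, -0.0268, 0.0033]
[0.1458, 0.0039, -0.244, 0.0154, -0.0536, 0.0066]
[0.2188, 0.0059, -0.366, 0.023, -0.0804, 0.0098]
[0.2917, 0.0079, -0.488, 0.0307, -0.1073, 0.0131]
[0.3646, 0.0098, -0.61, 0.0384, -0.1341, 0.0164]
[0.4375, 0.0118, -0.7321, 0.0461, -0.1609, 0.0197]
```

>>> step_arm(
  increments=[
    {"x":0.03,"y":-0.03,"z":-0.13,"wx":0.0077,"wy":-0.0268,"wz":0.0033,"gripper":0.45},
    {"x":0.1,"y":-0.03,"z":-0.26,"wx":0.0154,"wy":-0.0536,"wz":0.0066,"gripper":0.45},
    {"x":0.18,"y":-0.02,"z":-0.38,"wx":0.023,"wy":-0.0804,"wz":0.0098,"gripper":0.45},
    {"x":0.27,"y":0,"z":-0.5,"wx":0.0307,"wy":-0.107,"wz":0.0131,"gripper":0.45},
    {"x":0.36,"y":0.01,"z":-0.62,"wx":0.0384,"wy":-0.134,"wz":0.0164,"gripper":0.45},
    {"x":0.437,"y":0.012,"z":-0.732,"wx":0.046,"wy":-0.161,"wz":0.0197,"gripper":0.45},
    {"x":0.437,"y":0.012,"z":-0.732,"wx":0.046,"wy":-0.161,"wz":0.0197,"gripper":0.45},
  ],
)

```text
clock: 8.2
tcp_pos: [439.7, 197.0, 183.8]
ee_rot: [[0.978, 0.207, 0.002], [-0.002, 0.0, 1.0], [0.207, -0.978, 0.0]]
wrist_force: [-0.0, -0.4, -0.0]
width: 0.45
```

```bash
python3 - <<'E'
from h import *
p,R,s=now(); print(s['clock'],p,R[:,1],s['wrist_force'],s['joint_pos'])
np.savez('w6.npz',*cam('wrist'))
im=get_image('wrist');cv2.imwrite('pics/w6.png',im)
E
```

```text
8.2 [439.71033272 197.01606161 183.81124137] [ 2.06948990e-01  4.74019998e-05 -9.78351733e-01] [-0.00849902 -0.41357172 -0.01400007] [-0.96598338  0.112731    0.38971177  2.15819778  0.10977831  0.7074062
  0.90947663]
```

View pics/w6.png

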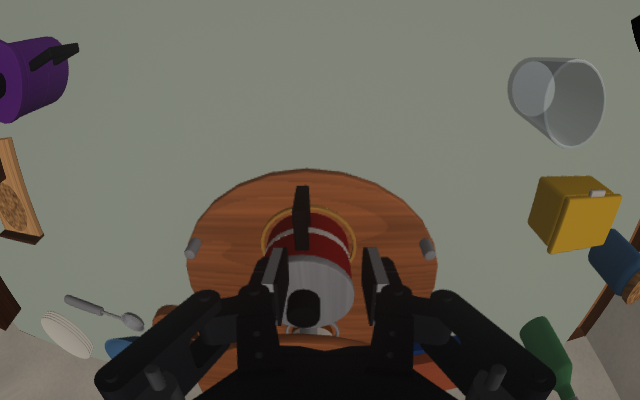

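```bash
python3 - <<'E'
from h import *
im=cv2.imread('pics/w6.png'); cv2.imwrite('pics/w6c.png',cv2.resize(im[155:325,170:450],None,fx=2.8,fy=2.8,interpolation=cv2.INTER_CUBIC))
C=tuple(np.load('w6.npz').values())
P=np.array([(467.5,179,96),(467.5,179,48),(547.5,179,136),(545,45,56),(545,313,56)])
print(proj('wrist',P,C))
E
```

```text
[[302.54767547 215.71540624]
 [305.63807045 188.60675558]
 [304.1141671  317.77633054]
 [190.05205366 254.11595742]
 [430.20064339 255.14227693]]
```

View pics/w6c.png

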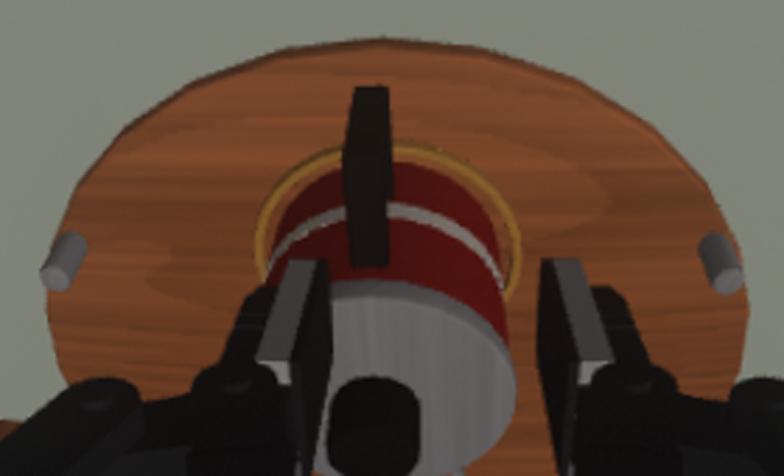

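```bash
python3 - <<'E'
from h import *
show((471.5,178.3,125),orient(0,12),1)
show((471.5,178.3,57.5),orient(0,12),1)
E
```

```text
mm 69.7 deg 0.2
[0.0921, 0.3202, -0.102, -0.0, -0.0006, -0.0]
mm 131.7 deg 0.2
[0.022, 0.6504, -0.1023, -0.0, -0.0006, -0.0]
```

>>> step_arm(
  increments=[
    {"x":0.05,"y":0.15,"z":-0.05,"wx":0,"wy":0,"wz":0,"gripper":0.45},
    {"x":0.092,"y":0.32,"z":-0.102,"wx":0,"wy":0,"wz":0,"gripper":0.45},
    {"x":0.092,"y":0.32,"z":-0.102,"wx":0,"wy":0,"wz":0,"gripper":0.4},
    {"x":0.07,"y":0.43,"z":-0.102,"wx":0,"wy":0,"wz":0,"gripper":0.4},
    {"x":0.046,"y":0.54,"z":-0.102,"wx":0,"wy":0,"wz":0,"gripper":0.4},
    {"x":0.022,"y":0.65,"z":-0.102,"wx":0,"wy":0,"wz":0,"gripper":0.4},
    {"x":0.022,"y":0.65,"z":-0.102,"wx":0,"wy":0,"wz":0,"gripper":0.4},
  ],
)

```text
clock: 9.12
tcp_pos: [470.7, 180.5, 56.7]
ee_rot: [[0.979, 0.206, -0.001], [0.001, -0.001, 1.0], [0.206, -0.979, -0.001]]
wrist_force: [-0.4, -0.8, 0.8]
width: 0.402
```

```bash
python3 - <<'E'
from h import *
p,R,s=now(); print(s['clock'],p,s['wrist_force'],s['joint_pos'])
im=get_image('wrist');cv2.imwrite('pics/w7.png',im)
E
```

```text
9.125 [470.68274148 180.48569573  56.66603569] [-0.36746171 -0.82865871  0.75420247] [-0.81566777  0.38234172  0.33790023  2.22460183 -0.06095643  0.37419125
  1.11462986]
```

View pics/w7.png

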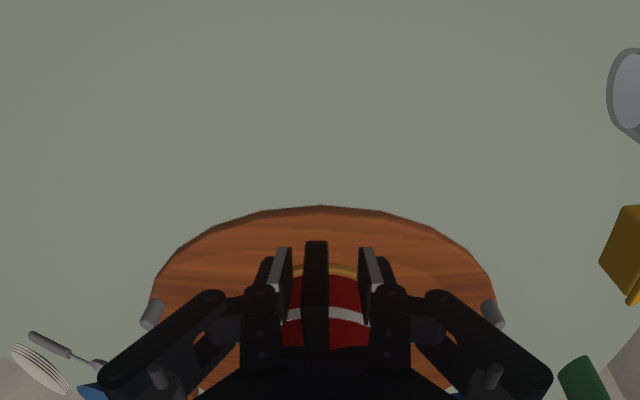

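>>> step_arm(
  increments=[
    {"x":0,"y":0,"z":-0.019,"wx":0,"wy":0,"wz":0,"gripper":0.4},
    {"x":0,"y":0,"z":-0.019,"wx":0,"wy":0,"wz":0,"gripper":0.4},
    {"x":0,"y":0,"z":-0.019,"wx":0,"wy":0,"wz":0,"gripper":0.05},
    {"x":0,"y":0,"z":-0.019,"wx":0,"wy":0,"wz":0,"gripper":0.05},
    {"x":0,"y":0,"z":-0.019,"wx":0,"wy":0,"wz":0,"gripper":0.05},
    {"x":0,"y":0,"z":-0.019,"wx":0,"wy":0,"wz":0,"gripper":0.05},
  ],
  squeeze=90,
)

```text
clock: 9.93
tcp_pos: [472.1, 176.3, 58.0]
ee_rot: [[0.978, 0.209, -0.0], [0.0, 0.001, 1.0], [0.209, -0.978, 0.001]]
wrist_force: [-2.3, -0.1, 6.4]
width: 0.127
```

```bash
python3 - <<'E'
from h import *
p,R,s=now(); print(s['clock'],p,R,s['wrist_force'],s['joint_pos'],s['width'])
im=get_image('wrist');cv2.imwrite('pics/w8.png',im)
E
```

```text
9.925 [472.05396459 176.33249542  57.96880959] [[ 9.78014279e-01  2.08537574e-01 -3.88613334e-04]
 [ 2.06892633e-04  8.93216593e-04  9.99999580e-01]
 [ 2.08537833e-01 -9.78013948e-01  8.30433694e-04]] [-2.34932089 -0.10796343  6.4129511 ] [-0.80551859  0.37774435  0.3371129   2.2277291  -0.06235628  0.37074637
  1.12516829] 0.12693919559914252
```

View pics/w8.png

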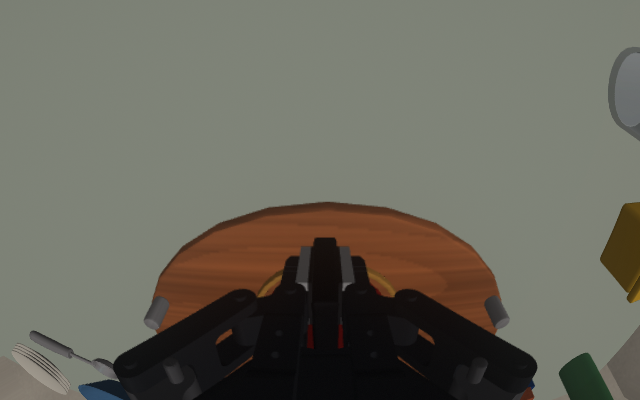

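>>> step_arm(
  increments=[
    {"x":0.004,"y":-0.018,"z":0,"wx":0,"wy":0,"wz":0,"gripper":0.05},
    {"x":0.01,"y":-0.045,"z":0,"wx":0,"wy":0,"wz":0,"gripper":0.05},
    {"x":0.016,"y":-0.075,"z":0,"wx":0,"wy":0,"wz":0,"gripper":0.05},
    {"x":0.02,"y":-0.093,"z":0,"wx":0,"wy":0,"wz":0,"gripper":0.05},
    {"x":0.02,"y":-0.093,"z":0,"wx":0,"wy":0,"wz":0,"gripper":0.05},
  ],
)

```text
clock: 10.6
tcp_pos: [471.9, 176.2, 76.8]
ee_rot: [[0.978, 0.208, -0.0], [0.0, 0.001, 1.0], [0.208, -0.978, 0.001]]
wrist_force: [0.6, -0.6, -1.4]
width: 0.127
```

```bash
python3 - <<'E'
from h import *
p,R,s=now(); print(s['clock'],p,s['wrist_force'],s['moment'],s['width'])
im=get_image('side');cv2.imwrite('pics/s9.png',cv2.resize(im[145:230,265:385],None,fx=6,fy=6,interpolation=cv2.INTER_CUBIC))
E
```

```text
10.6 [471.9086784  176.18655616  76.77817159] [ 0.58646624 -0.59484285 -1.4059797 ] [0.03425119 0.4781751  0.01789007] 0.1268817597426111
```

View pics/s9.png

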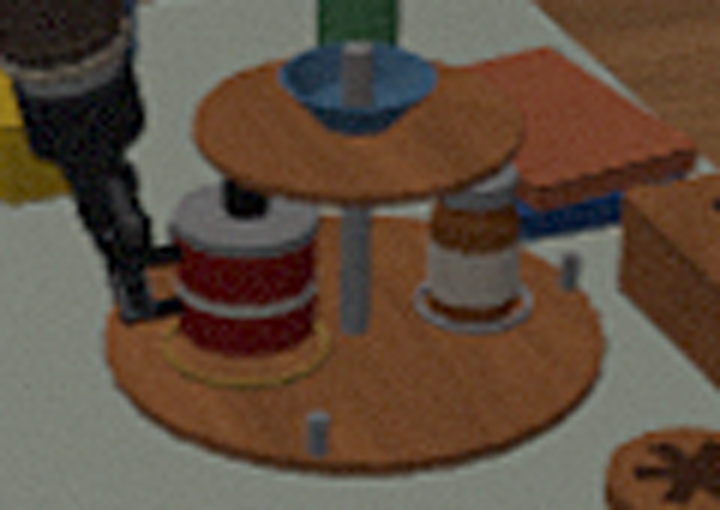

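>>> step_arm(
  increments=[
    {"x":-0.04,"y":-0.009,"z":0,"wx":0,"wy":0,"wz":0,"gripper":0.05},
    {"x":-0.1,"y":-0.021,"z":0,"wx":0,"wy":0,"wz":0,"gripper":0.05},
    {"x":-0.16,"y":-0.034,"z":0,"wx":0,"wy":0,"wz":0,"gripper":0.05},
    {"x":-0.2,"y":-0.043,"z":0,"wx":0,"wy":0,"wz":0,"gripper":0.05},
    {"x":-0.2,"y":-0.043,"z":0,"wx":0,"wy":0,"wz":0,"gripper":0.05},
  ],
)

```text
clock: 11.28
tcp_pos: [430.0, 176.2, 76.5]
ee_rot: [[0.978, 0.207, -0.001], [0.001, 0.0, 1.0], [0.207, -0.978, 0.0]]
wrist_force: [0.3, -0.0, -1.4]
width: 0.129
```

```bash
python3 - <<'E'
from h import *
p,R,s=now(); print(s['clock'],p,R[:,1],s['wrist_force'],s['moment'],s['width'],s['joint_pos'])
E
```

```text
11.275 [430.03624217 176.19945552  76.50846927] [ 2.07405724e-01  3.98251816e-04 -9.78254930e-01] [ 0.30828235 -0.03936295 -1.36716528] [0.00446389 0.45641203 0.02099881] 0.12930144818299905 [-0.91449247  0.2889927   0.39208162  2.30143501 -0.00359209  0.39266019
  1.02834536]
```

>>> step_arm(
  increments=[
    {"x":-0.07,"y":-0.015,"z":0,"wx":0,"wy":0,"wz":0,"gripper":0.05},
    {"x":-0.15,"y":-0.03,"z":0,"wx":0,"wy":0,"wz":0,"gripper":0.05},
    {"x":-0.175,"y":-0.037,"z":-0.02,"wx":0,"wy":0,"wz":0,"gripper":0.05},
    {"x":-0.16,"y":-0.11,"z":-0.1,"wx":0,"wy":0,"wz":0,"gripper":0.05},
    {"x":-0.14,"y":-0.2,"z":-0.25,"wx":0,"wy":0,"wz":0,"gripper":0.05},
    {"x":-0.13,"y":-0.23,"z":-0.45,"wx":0,"wy":0,"wz":0,"gripper":0.05},
    {"x":-0.13,"y":-0.23,"z":-0.65,"wx":0,"wy":0,"wz":0,"gripper":0.05},
    {"x":-0.1,"y":-0.23,"z":-0.85,"wx":0,"wy":0,"wz":0,"gripper":0.05},
    {"x":-0.07,"y":-0.23,"z":-0.98,"wx":0,"wy":0,"wz":0,"gripper":0.05},
    {"x":-0.07,"y":-0.23,"z":-0.98,"wx":0,"wy":0,"wz":0,"gripper":0.05},
  ],
)

```text
clock: 12.52
tcp_pos: [408.0, -22.0, 118.9]
ee_rot: [[0.978, 0.209, 0.004], [-0.004, -0.001, 1.0], [0.209, -0.978, 0.0]]
wrist_force: [1.0, 0.1, -2.4]
width: 0.127
```

```bash
python3 - <<'E'
from h import *
p,R,s=now(); print(s['clock'],p,R[:,1],s['wrist_force'],s['moment'],s['width'],s['joint_pos'])
im=get_image('wrist');cv2.imwrite('pics/w10.png',im)
show((480,-80,115),orient(0,12),4)
E
```

```text
12.525 [407.95136348 -22.0163415  118.86504045] [ 2.08619684e-01 -8.02293359e-04 -9.77996515e-01] [ 0.95843591  0.10283469 -2.39782257] [ 0.06302841  0.4829079  -0.06216104] 0.12725885149116098 [-0.62220629  0.08415714  0.58314197  2.4036649  -0.08134462  0.4588508
  1.59028182]
mm 93.6 deg 0.1
[0.0878, 0.0233, -0.0737, 0.0, -0.0001, -0.0]
[0.1755, 0.0466, -0.1474, 0.0, -0.0002, -0.0]
[0.2633, 0.0699, -0.2211, 0.0, -0.0003, -0.0]
[0.351, 0.0932, -0.2948, 0.0001, -0.0004, -0.0]
```

View pics/w10.png

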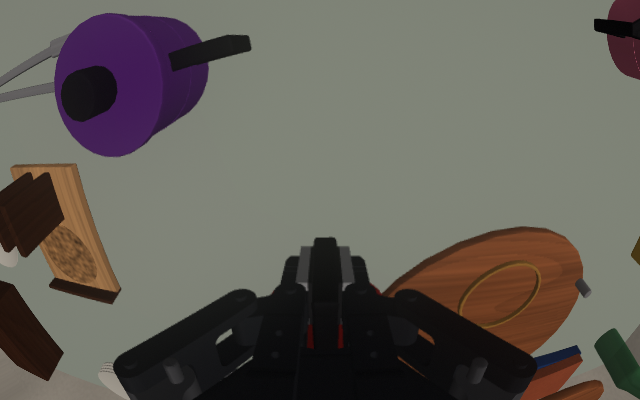

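>>> step_arm(
  increments=[
    {"x":0.08,"y":0.023,"z":-0.07,"wx":0,"wy":0,"wz":0,"gripper":0.05},
    {"x":0.175,"y":0.05,"z":-0.147,"wx":0,"wy":0,"wz":0,"gripper":0.05},
    {"x":0.26,"y":0.11,"z":-0.22,"wx":0,"wy":0,"wz":0,"gripper":0.05},
    {"x":0.32,"y":0.2,"z":-0.285,"wx":0,"wy":0,"wz":0,"gripper":0.05},
    {"x":0.3,"y":0.33,"z":-0.295,"wx":0,"wy":0,"wz":0,"gripper":0.05},
    {"x":0.278,"y":0.43,"z":-0.295,"wx":0,"wy":0,"wz":0,"gripper":0.05},
    {"x":0.278,"y":0.43,"z":-0.295,"wx":0,"wy":0,"wz":0,"gripper":0.05},
    {"x":0.278,"y":0.43,"z":-0.295,"wx":0,"wy":0,"wz":0,"gripper":0.05},
  ],
)

```text
clock: 13.58
tcp_pos: [480.2, -78.5, 46.5]
ee_rot: [[0.978, 0.208, -0.001], [0.001, 0.0, 1.0], [0.208, -0.978, 0.0]]
wrist_force: [0.4, -0.2, -1.7]
width: 0.126
```

```bash
python3 - <<'E'
from h import *
p,R,s=now(); print(s['clock'],p,R[:,1],s['wrist_force'],s['moment'],s['width'],s['joint_pos'])
im=get_image('side');cv2.imwrite('pics/s11.png',cv2.resize(im[160:290,260:380],None,fx=5,fy=5,interpolation=cv2.INTER_CUBIC))
show((p[0],p[1],27),R,1)
E
```

```text
13.575 [480.17186531 -78.49793545  46.45716804] [ 2.0795738e-01  3.3653673e-04 -9.7813783e-01] [ 0.42798852 -0.18454584 -1.66036436] [1.96405843e-04 4.00464016e-01 2.64498004e-02] 0.12579252425768328 [-0.24735386  0.38089526  0.38684454  2.2841831  -0.51632233  0.33214654
  2.1467002 ]
mm 19.8 deg 0.0
[-0.0221, 0.0963, 0.0003, 0.0, 0.0, 0.0001]
```

View pics/s11.png

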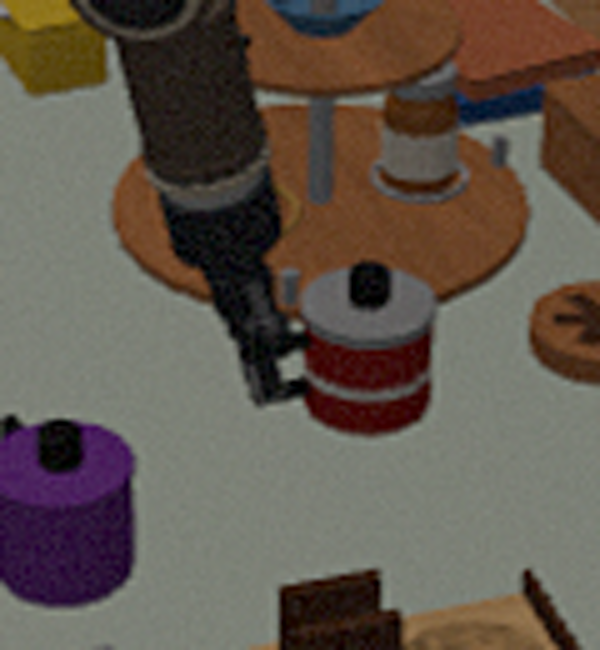

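>>> step_arm(
  increments=[
    {"x":-0.006,"y":0.03,"z":0,"wx":0,"wy":0,"wz":0,"gripper":0.05},
    {"x":-0.013,"y":0.06,"z":0,"wx":0,"wy":0,"wz":0,"gripper":0.05},
    {"x":-0.018,"y":0.08,"z":0,"wx":0,"wy":0,"wz":0,"gripper":0.05},
    {"x":-0.02,"y":0.087,"z":0,"wx":0,"wy":0,"wz":0,"gripper":0.05},
    {"x":-0.02,"y":0.087,"z":0,"wx":0,"wy":0,"wz":0,"gripper":0.05},
  ],
)

```text
clock: 14.25
tcp_pos: [479.6, -79.1, 28.2]
ee_rot: [[0.978, 0.208, -0.0], [0.0, 0.0, 1.0], [0.208, -0.978, 0.0]]
wrist_force: [-0.9, -0.7, -0.4]
width: 0.125
```

```bash
python3 - <<'E'
from h import *
p,R,s=now(); print(s['clock'],p,R[:,1],s['wrist_force'],s['moment'],s['width'])
E
```

```text
14.25 [479.56584249 -79.06387166  28.18307373] [ 2.07758060e-01  2.86202113e-04 -9.78180202e-01] [-0.88577523 -0.71570806 -0.3523411 ] [0.04425275 0.41567456 0.08285641] 0.124604276395802
```

>>> step_arm(
  increments=[
    {"x":-0.001,"y":0.005,"z":0,"wx":0,"wy":0,"wz":0,"gripper":0.05},
    {"x":-0.002,"y":0.008,"z":0,"wx":0,"wy":0,"wz":0,"gripper":0.05},
    {"x":-0.002,"y":0.008,"z":0,"wx":0,"wy":0,"wz":0,"gripper":0.05},
  ],
)

```text
clock: 14.62
tcp_pos: [479.5, -79.1, 27.7]
ee_rot: [[0.978, 0.209, 0.0], [-0.0, 0.001, 1.0], [0.209, -0.978, 0.001]]
wrist_force: [-12.4, 0.6, 25.7]
width: 0.122
```

```bash
python3 - <<'E'
from h import *
p,R,s=now(); print(s['clock'],p,R[:,1],s['wrist_force'],s['moment'],s['width'])
im=get_image('side');cv2.imwrite('pics/s12.png',cv2.resize(im[200:260,300:360],None,fx=9,fy=9,interpolation=cv2.INTER_CUBIC))
E
```

```text
14.625 [479.5004957  -79.08377161  27.73138927] [ 0.20904982  0.00107367 -0.9779044 ] [-12.40505272   0.63712485  25.7056101 ] [0.16483072 1.115216   0.1095586 ] 0.12236452276928202
```

View pics/s12.png

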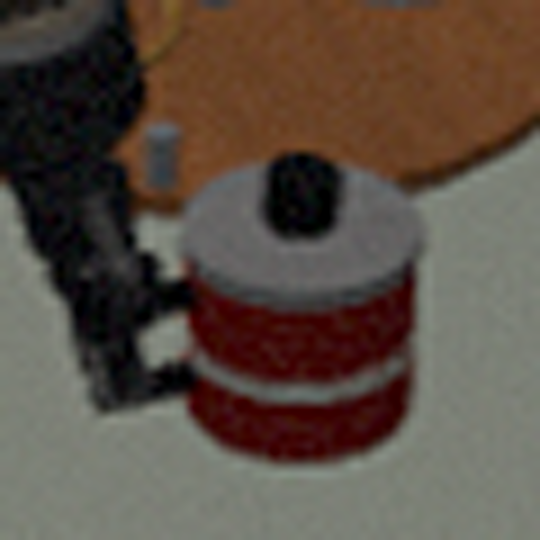

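>>> step_arm(
  increments=[
    {"x":0.001,"y":-0.006,"z":0,"wx":0,"wy":0,"wz":0,"gripper":0.05},
    {"x":0.001,"y":-0.006,"z":0,"wx":0,"wy":0,"wz":0,"gripper":0.5},
    {"x":0.001,"y":-0.006,"z":0,"wx":0,"wy":0,"wz":0,"gripper":0.5},
    {"x":0.001,"y":-0.006,"z":0,"wx":0,"wy":0,"wz":0,"gripper":0.5},
    {"x":0,"y":-0.15,"z":0,"wx":0,"wy":0,"wz":0,"gripper":0.5},
    {"x":0,"y":-0.4,"z":0,"wx":0,"wy":0,"wz":0,"gripper":0.5},
    {"x":0,"y":-0.7,"z":0,"wx":0,"wy":0,"wz":0,"gripper":0.5},
    {"x":0,"y":-0.95,"z":0,"wx":0,"wy":0,"wz":0,"gripper":0.7},
    {"x":0,"y":-0.95,"z":0,"wx":0,"wy":0,"wz":0,"gripper":0.7},
  ],
)

```text
clock: 15.8
tcp_pos: [441.9, -78.8, 215.8]
ee_rot: [[0.977, 0.215, -0.001], [0.0, 0.004, 1.0], [0.215, -0.977, 0.003]]
wrist_force: [-0.5, 0.5, -1.1]
width: 0.701
```

```bash
python3 - <<'E'
from h import *
p,R,s=now(); print(s['clock'],p,R[:,1],s['wrist_force'],s['moment'],s['width'],s['joint_pos'])
np.savez('w13.npz',*cam('wrist'))
im=get_image('wrist');cv2.imwrite('pics/w13.png',im)
im=get_image('side');cv2.imwrite('pics/s13.png',cv2.resize(im[190:330,290:390],None,fx=5,fy=5,interpolation=cv2.INTER_CUBIC));cv2.imwrite('pics/s13f.png',im)
im=get_image('scene');cv2.imwrite('pics/sc13f.png',im)
E
```

```text
15.8 [441.87068902 -78.75005674 215.84803357] [ 0.21522464  0.00358506 -0.97655799] [-0.53256291  0.45947598 -1.14941509] [ 0.04877838  0.14930211 -0.02019989] 0.7013395169851455 [-0.64756455 -0.04824545  0.73007151  2.21457254  0.01506086  0.74714424
  1.64710624]
```

View pics/w13.png

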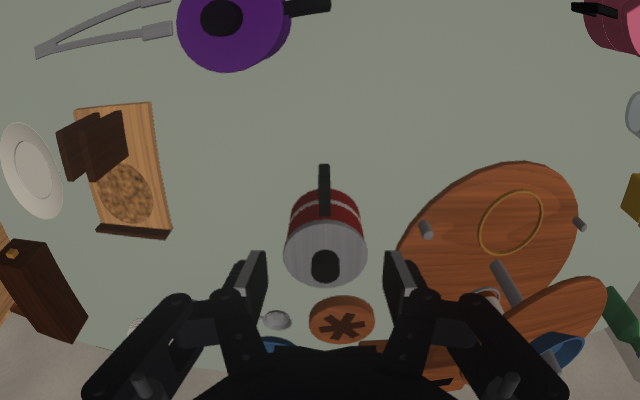

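View pics/s13.png

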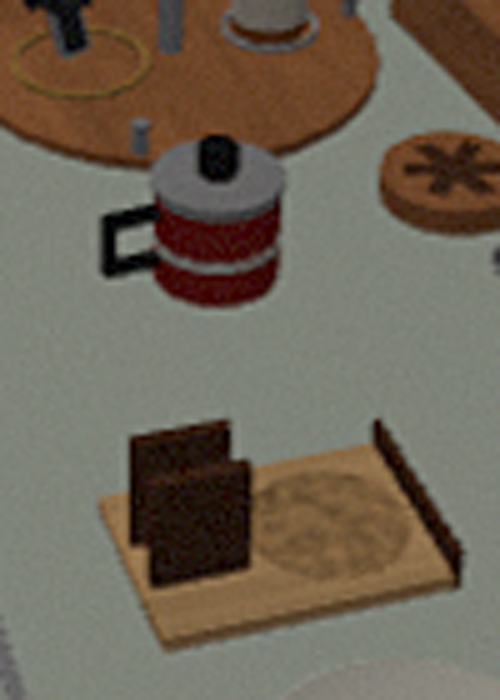

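```bash
python3 - <<'E'
from h import *
im=cv2.imread('pics/w13.png')
cv2.imwrite('pics/w13a.png',cv2.resize(im[90:250,40:190],None,fx=3.75,fy=3.75,interpolation=cv2.INTER_CUBIC))
cv2.imwrite('pics/w13b.png',cv2.resize(im[150:300,260:400],None,fx=4,fy=4,interpolation=cv2.INTER_CUBIC))
C=tuple(np.load('w13.npz').values())
print(proj('wrist',[(555,-79,106),(475,-79,66),(475,-79,18)],C))
E
```

```text
[[323.92793436 273.05900745]
 [323.88986271 185.58872512]
 [323.8133496  166.21781847]]
```

View pics/w13a.png

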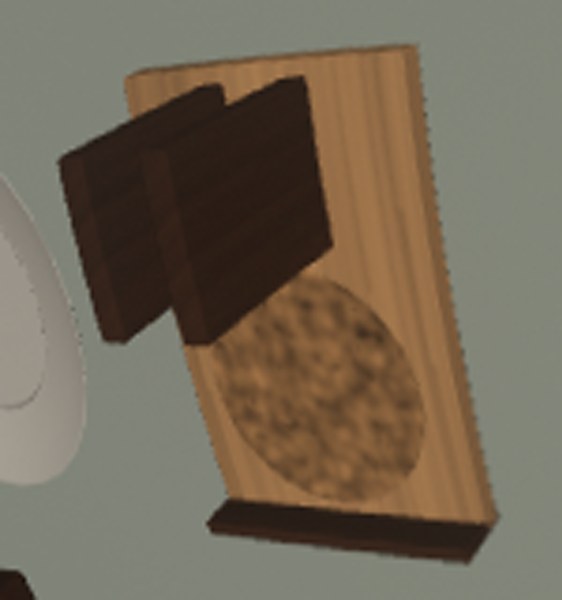

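View pics/w13b.png

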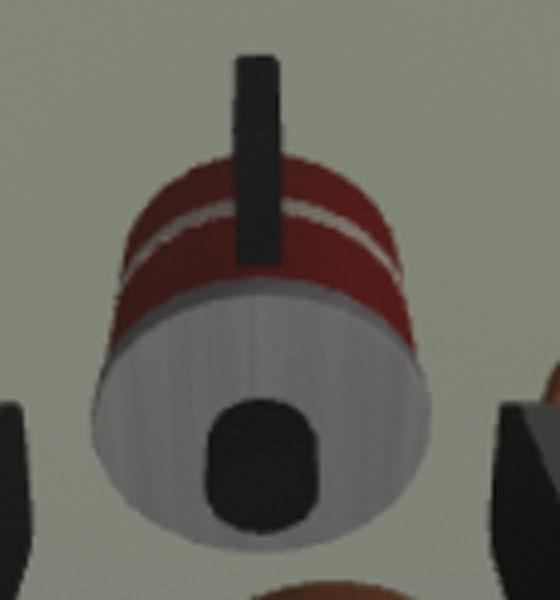

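```bash
python3 - <<'E'
from h import *
from scipy.optimize import least_squares
C=tuple(np.load('w13.npz').values())
S=lambda p:(np.atleast_2d(p)+.5)/3.75-.5+np.array((40,90))
m=[(-125,65,12),(-119,25,88),(-57,25,88),(-57,13,88),(-119,13,88),(-119,-13,88),(-57,-13,88),(-119,-25,88),(-57,-25,88),(-119,25,12),(-57,25,12),(54,-65,12),(54,65,12)]
q=[(414,48),(166,152),(210,344),(186,344),(145,152),(84,158),(127,343),(61,160),(104,341),(305,77),(333,243),(230,499),(496,518)]
m=np.array(m,float);q=S(q)
d=S([(215,350),(250,440),(310,490),(370,500),(420,450),(424,410),(400,345),(350,290),(310,275)])
def T(v,M):
    c,s=np.cos(v[2]),np.sin(v[2]); return np.c_[v[0]+c*M[:,0]-s*M[:,1],v[1]+s*M[:,0]+c*M[:,1],M[:,2]]
def f(v):
    e=(proj('wrist',T(v,m),C)-q).ravel()
    P=plane('wrist',d,12,C); g=(np.hypot(P[:,0]-v[0],P[:,1]-v[1])-50)*.7
    return np.r_[e,g]
r=least_squares(f,[517,-360,-.08],loss='soft_l1'); print(r.x,np.degrees(r.x[2])); print(np.round(r.fun,1))
Sb=lambda p:(np.atleast_2d(p)+.5)/4-.5+np.array((260,150))
print(plane('wrist',Sb((262,481)),106,C),plane('wrist',Sb((257,60)),18,C),plane('wrist',Sb((262,415)),82,C))
# lid ellipse
L=Sb([(93,410),(100,370),(150,315),(200,298),(260,292),(330,300),(390,340),(420,370),(431,410),(420,460),(380,510),(320,540),(260,550),(190,535),(130,500),(100,450)])
P=plane('wrist',L,82,C)[:,:2]
rr=least_squares(lambda c:np.hypot(*(P-c).T)-46.5,[555,-79]);print('lid',rr.x,np.round(rr.fun,1))
# scene/side check of caddy model
for n in ('scene','side'):
    print(n,np.round(proj(n,T(r.x,np.array([(-125,65,12),(-125,-65,12),(0,0,12),(54,65,12)]))),1).tolist())
E
```

```text
[ 5.11209231e+02 -3.58919719e+02 -6.18924967e-02] -3.5461788464113786
[-2.6  0.5  0.1 -0.9  0.7  1.1 -0.3  0.8 -1.8 -0.3 -0.7 -0.7  0.4  0.6
 -1.1 -0.6  0.1  0.9  0.9 -0.6  1.   1.3 -0.2 -0.7 -2.4  1.1 -0.2 -0.7
 -0.2  0.  -1.  -0.7 -1.  -0.5 -1.6]
[[550.50836319 -77.78280466 106.        ]] [[473.03660452 -78.93191486  18.        ]] [[548.43790501 -77.66325045  82.        ]]
lid [553.81297094 -77.98813734] [-0.8  0.5  1.1 -0.3 -1.1 -0.2 -1.5  0.1 -0.1 -0.6 -0.4 -0.2  0.5 -0.9
 -0.7 -1.4]
scene [[243.7, 233.6], [212.8, 246.9], [244.6, 258.2], [267.8, 259.1]]
side [[309.5, 288.1], [322.7, 316.8], [355.5, 293.6], [364.0, 277.1]]
```

```bash
python3 - <<'E'
from h import *
show((552.5,-78,150),orient(-45,0),6)
E
```

```text
mm 128.5 deg 46.5
[0.0813, 0.0697, 0.0003, -0.0022, 0.0208, 0.0052]
[0.1626, 0.1394, 0.0007, -0.0044, 0.0416, 0.0105]
[0.2439, 0.209, 0.001, -0.0066, 0.0623, 0.0157]
[0.3253, 0.2787, 0.0013, -0.0087, 0.0831, 0.0209]
[0.4066, 0.3484, 0.0016, -0.0109, 0.1039, 0.0262]
[0.4879, 0.4181, 0.002, -0.0131, 0.1247, 0.0314]
```

>>> step_arm(
  increments=[
    {"x":0.1,"y":0.02,"z":0,"wx":-0.0022,"wy":0.0208,"wz":0.0052,"gripper":0.7},
    {"x":0.2,"y":0.06,"z":0,"wx":-0.0044,"wy":0.0416,"wz":0.0105,"gripper":0.7},
    {"x":0.3,"y":0.14,"z":0.001,"wx":-0.0066,"wy":0.0623,"wz":0.0157,"gripper":0.7},
    {"x":0.38,"y":0.24,"z":0.001,"wx":-0.0087,"wy":0.083,"wz":0.021,"gripper":0.7},
    {"x":0.44,"y":0.34,"z":0.0016,"wx":-0.011,"wy":0.104,"wz":0.026,"gripper":0.7},
    {"x":0.488,"y":0.418,"z":0.002,"wx":-0.013,"wy":0.125,"wz":0.0314,"gripper":0.7},
    {"x":0.488,"y":0.418,"z":0.002,"wx":-0.013,"wy":0.125,"wz":0.0314,"gripper":0.7},
    {"x":0.488,"y":0.418,"z":0.002,"wx":-0.013,"wy":0.125,"wz":0.0314,"gripper":0.7},
  ],
)

```text
clock: 16.95
tcp_pos: [551.8, -79.3, 149.7]
ee_rot: [[0.706, -0.001, 0.708], [-0.708, -0.001, 0.706], [-0.0, -1.0, -0.001]]
wrist_force: [0.2, 0.2, -0.7]
width: 0.7
```

```bash
python3 - <<'E'
from h import *
p,R,s=now(); print(s['clock'],p,R[:,1],s['wrist_force'],s['width'],s['joint_pos'])
np.savez('w14.npz',*cam('wrist'))
im=get_image('wrist');cv2.imwrite('pics/w14.png',im)
print(proj('wrist',[(552.5,-78,106),(472.5,-79,66)],tuple(np.load('w14.npz').values())))
show((552.5,-78,87.5),orient(-45,0),1)
E
```

```text
16.95 [551.83443358 -79.33165135 149.66360789] [-1.02619977e-03 -8.30393408e-04 -9.99999129e-01] [ 0.21199718  0.1952928  -0.73982764] 0.7001351519596712 [-0.52839319  0.47386153  0.78566358  1.88939569 -0.40784735  0.94639209
  1.23096134]
[[326.74652737 227.84675524]
 [249.76918213 137.10067456]]
mm 62.8 deg 0.1
[-0.0021, 0.3142, 0.0056, -0.0, -0.0002, 0.0]
```

View pics/w14.png

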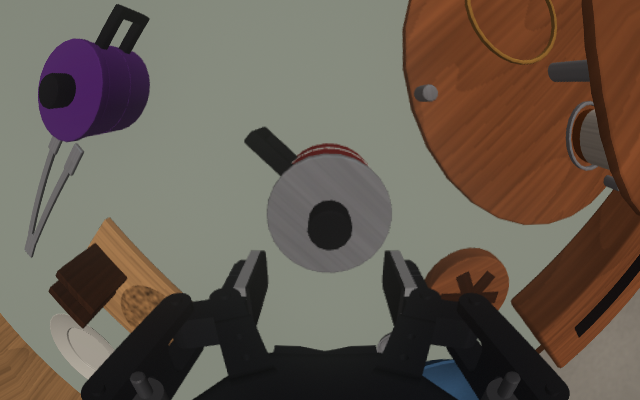

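>>> step_arm(
  increments=[
    {"x":-0.002,"y":0.1,"z":0.015,"wx":0,"wy":0,"wz":0,"gripper":0.7},
    {"x":-0.002,"y":0.2,"z":0.015,"wx":0,"wy":0,"wz":0,"gripper":0.7},
    {"x":-0.002,"y":0.28,"z":0.015,"wx":0,"wy":0,"wz":0,"gripper":0.6},
    {"x":-0.002,"y":0.314,"z":0.015,"wx":0,"wy":0,"wz":0,"gripper":0.6},
    {"x":-0.002,"y":0.314,"z":0.015,"wx":0,"wy":0,"wz":0,"gripper":0.6},
  ],
  squeeze=60,
)

```text
clock: 17.62
tcp_pos: [554.6, -76.4, 87.5]
ee_rot: [[0.705, 0.0, 0.709], [-0.709, 0.0, 0.705], [0.0, -1.0, 0.0]]
wrist_force: [-0.3, -0.1, 0.7]
width: 0.597
```

```bash
python3 - <<'E'
from h import *
p,R,s=now(); print(s['clock'],p,R[:,1],s['wrist_force'],s['width'])
im=get_image('wrist');cv2.imwrite('pics/w15.png',im)
E
```

```text
17.625 [554.55237868 -76.35837981  87.51737977] [ 2.26343431e-04  1.39072778e-04 -9.99999965e-01] [-0.29295152 -0.09232263  0.66231086] 0.5968856947279588
```

View pics/w15.png

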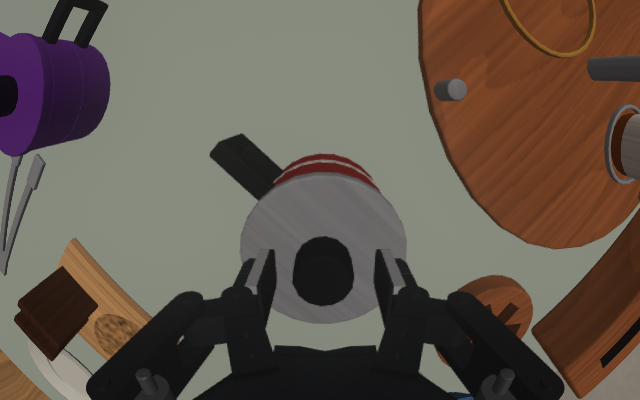

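>>> step_arm(
  increments=[
    {"x":0,"y":0,"z":0,"wx":0,"wy":0,"wz":0,"gripper":0.2},
    {"x":0,"y":0,"z":0,"wx":0,"wy":0,"wz":0,"gripper":0.2},
    {"x":0,"y":0,"z":0,"wx":0,"wy":0,"wz":0,"gripper":0.2},
    {"x":0,"y":0,"z":0,"wx":0,"wy":0,"wz":0,"gripper":0.2},
  ],
  squeeze=60,
)

```text
clock: 18.18
tcp_pos: [555.2, -76.5, 88.7]
ee_rot: [[0.705, 0.002, 0.709], [-0.709, 0.0, 0.705], [0.001, -1.0, 0.002]]
wrist_force: [-1.6, -1.1, 6.3]
width: 0.328
```

```bash
python3 - <<'E'
from h import *
p,R,s=now(); print(s['clock'],p,R[:,1],s['wrist_force'],s['width'])
np.savez('w16.npz',*cam('wrist'),p,R)
im=get_image('wrist');cv2.imwrite('pics/w16.png',im)
print(proj('wrist',[p+[0,0,19]]))
E
```

```text
18.175 [555.17968584 -76.52342399  88.7387522 ] [ 2.23703467e-03  3.13601677e-04 -9.99997449e-01] [-1.58200584 -1.05755667  6.30585093] 0.32783456324219756
[[324.67439213 279.52367509]]
```

View pics/w16.png

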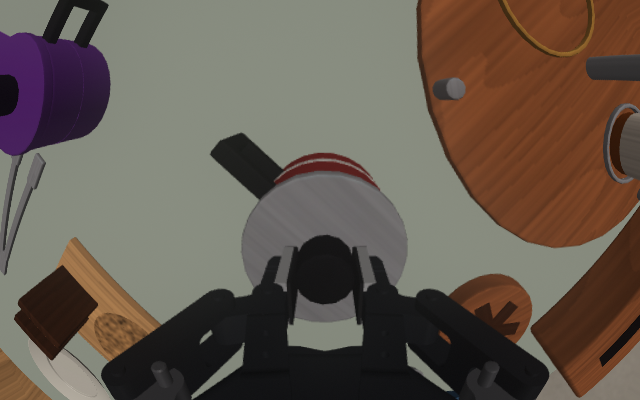

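```bash
python3 - <<'E'
from h import *
z=np.load('w16.npz'); v=list(z.values()); C=tuple(v[:3]); p,R=v[3],v[4]
im=cv2.imread('pics/w16.png'); cv2.imwrite('pics/w16c.png',cv2.resize(im[120:330,190:430],None,fx=3.3,fy=2.8*3.3/2.8,interpolation=cv2.INTER_CUBIC)[:600])
tip=plane('wrist',[(210,155),(241,133)],66,C); print(tip)
print(plane('wrist',[(254,197),(284,170)],66,C))
for yaw in (-1,0,1,2,3):
    a=np.radians(yaw); c=np.array([554.3,-75.7]); u=-np.array([np.cos(a),np.sin(a)]); n=np.array([-u[1],u[0]])
    print(yaw,np.round(proj('wrist',[(*(c+85*u+6*n),66),(*(c+85*u-6*n),66)],C),1).tolist())
E
```

```text
[[471.87025734 -84.7893557   66.        ]
 [477.23331925 -62.98398099  66.        ]]
[[506.95837682 -85.12984179  66.        ]
 [508.73440656 -61.48571292  66.        ]]
-1 [[211.5, 146.0], [225.0, 130.5]]
0 [[210.1, 148.0], [223.2, 132.3]]
1 [[208.7, 150.1], [221.4, 134.2]]
2 [[207.3, 152.1], [219.7, 136.1]]
3 [[206.0, 154.2], [218.0, 138.0]]
```

View pics/w16c.png

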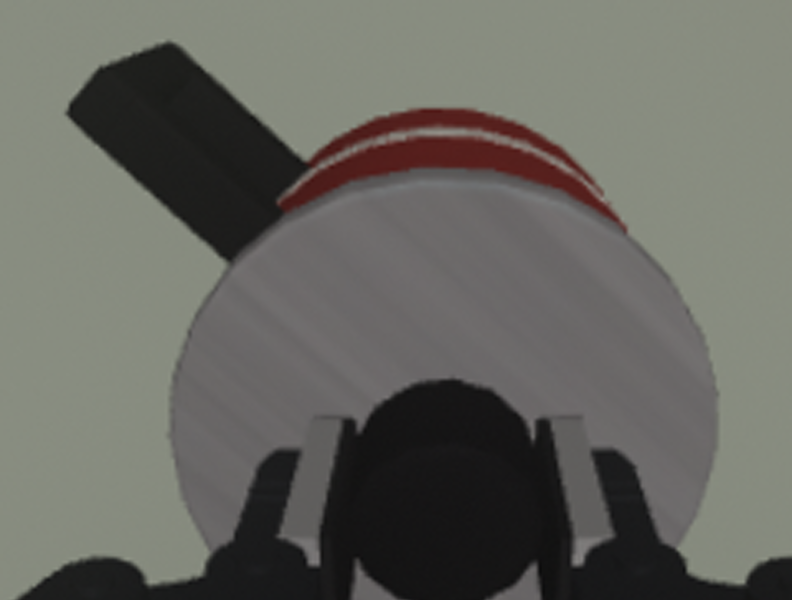

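```bash
python3 - <<'E'
from h import *
from scipy.optimize import least_squares
z=np.load('w16.npz'); v=list(z.values()); C=tuple(v[:3]); p,R=v[3],v[4]
S=lambda q:(np.atleast_2d(q)+.5)/3.3-.5+np.array((190,120))
L=S([(170,420),(174,380),(192,330),(232,265),(285,215),(350,185),(445,172),(530,184),(600,215),(660,265),(700,330),(717,400),(716,440),(700,500),(180,480)])
P=plane('wrist',L,82,C)[:,:2]
rr=least_squares(lambda c:np.hypot(*(P-c).T)-46.5,[555,-79]);print('lid',rr.x,np.round(rr.fun,1)); c=rr.x
t=plane('wrist',S([(67,112),(102,68)]),66,C); print(t)
d=c-t[:,:2].mean(0); print(d,np.hypot(*d),np.degrees(np.arctan2(d[1],d[0])), 'rel TCP in tool',R.T@np.r_[c-p[:2],0])
t=plane('wrist',S([(72,110),(232,262)]),66,C);e=t[1]-t[0];print('edge yaw',np.degrees(np.arctan2(e[1],e[0])))
E
```

```text
lid [555.63313329 -77.18287174] [-0.3 -0.4 -0.8 -0.4  0.3  0.3  0.1  0.1  0.  -0.  -0.3 -0.4 -0.5 -0.8
 -0.5]
[[471.32349026 -84.189062    66.        ]
 [471.10852243 -74.08314209  66.        ]]
[84.41712694  1.95323031] 84.43972068725398 1.3254643046433146 rel TCP in tool [ 0.78734678  0.00080757 -0.14342357]
edge yaw -0.44070883979970965
```

>>> step_arm(
  increments=[
    {"x":0,"y":-0.03,"z":0,"wx":0,"wy":0,"wz":0,"gripper":0.2},
    {"x":0,"y":-0.1,"z":0,"wx":0,"wy":0,"wz":0,"gripper":0.2},
    {"x":0,"y":-0.2,"z":0,"wx":0,"wy":0,"wz":0,"gripper":0.2},
    {"x":0,"y":-0.2,"z":0,"wx":0,"wy":0,"wz":0,"gripper":0.2},
  ],
  squeeze=80,
)

```text
clock: 18.73
tcp_pos: [556.1, -76.3, 130.2]
ee_rot: [[0.705, 0.005, 0.709], [-0.709, 0.001, 0.705], [0.003, -1.0, 0.004]]
wrist_force: [0.8, 0.2, -2.0]
width: 0.316
```

```bash
python3 - <<'E'
from h import *
p,R,s=now(); print(s['clock'],p,R[:,1],s['wrist_force'],s['moment'],s['width'],s['joint_pos'])
im=get_image('side');cv2.imwrite('pics/s17.png',cv2.resize(im[170:260,290:390],None,fx=6,fy=6,interpolation=cv2.INTER_CUBIC))
show((525,-250,205),orient(-47.5,0),6)
E
```

```text
18.725 [556.14309734 -76.31933789 130.20067613] [ 4.89664501e-03  6.05887453e-04 -9.99987828e-01] [ 0.81527306  0.23546003 -2.00061373] [0.01358245 0.03988945 0.09133918] 0.315705008559687 [-0.51427887  0.50203407  0.76495977  1.90145683 -0.43885003  0.90690066
  1.24815474]
mm 192.2 deg 2.4
[0.0849, -0.0634, -0.1201, -0.0001, 0.0011, 0.0]
[0.1698, -0.1268, -0.2403, -0.0002, 0.0022, 0.0001]
[0.2548, -0.1902, -0.3604, -0.0002, 0.0033, 0.0001]
[0.3397, -0.2536, -0.4805, -0.0003, 0.0044, 0.0002]
[0.4246, -0.317, -0.6007, -0.0004, 0.0055, 0.0002]
[0.5095, -0.3804, -0.7208, -0.0005, 0.0066, 0.0003]
```

View pics/s17.png

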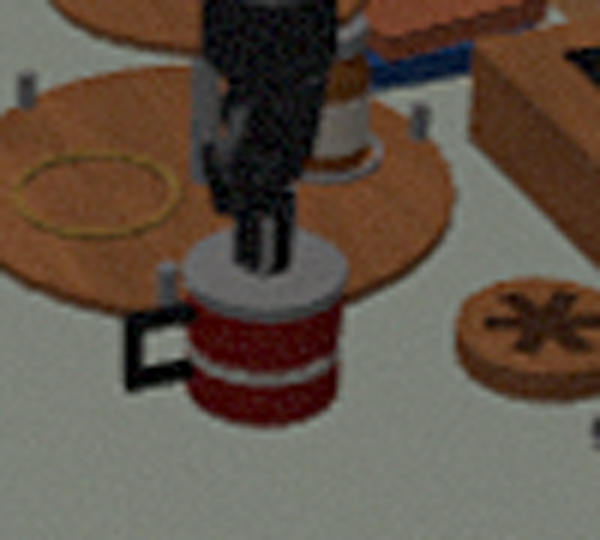

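>>> step_arm(
  increments=[
    {"x":0.05,"y":-0.1,"z":-0.07,"wx":0,"wy":0.001,"wz":0,"gripper":0.2},
    {"x":0.12,"y":-0.2,"z":-0.17,"wx":0,"wy":0.002,"wz":0,"gripper":0.2},
    {"x":0.2,"y":-0.29,"z":-0.29,"wx":0,"wy":0.003,"wz":0,"gripper":0.2},
    {"x":0.29,"y":-0.35,"z":-0.41,"wx":0,"wy":0.004,"wz":0,"gripper":0.2},
    {"x":0.38,"y":-0.38,"z":-0.53,"wx":0,"wy":0.005,"wz":0,"gripper":0.2},
    {"x":0.46,"y":-0.38,"z":-0.65,"wx":0,"wy":0.006,"wz":0,"gripper":0.2},
    {"x":0.51,"y":-0.38,"z":-0.72,"wx":0,"wy":0.0066,"wz":0,"gripper":0.2},
    {"x":0.51,"y":-0.38,"z":-0.72,"wx":0,"wy":0.0066,"wz":0,"gripper":0.2},
  ],
)

```text
clock: 19.77
tcp_pos: [523.8, -251.5, 203.9]
ee_rot: [[0.673, 0.001, 0.739], [-0.739, 0.0, 0.673], [0.0, -1.0, 0.001]]
wrist_force: [-0.8, 0.6, -2.4]
width: 0.318
```

```bash
python3 - <<'E'
from h import *
p,R,s=now(); print(s['clock'],p,R[:,1],s['wrist_force'],s['width'],s['joint_pos'])
np.savez('w18.npz',*cam('wrist'),p,R)
im=get_image('wrist');cv2.imwrite('pics/w18.png',im)
show((511,-359,205),orient(-49.5,0),4)
E
```

```text
19.775 [ 523.83904847 -251.48617044  203.878152  ] [ 7.77303104e-04  1.70195616e-04 -9.99999683e-01] [-0.80911104  0.63392581 -2.39306932] 0.3182120868981086 [-0.24537236  0.45681257  0.83857628  1.77959943 -0.38260631  1.07592428
  1.46661866]
mm 109.8 deg 1.9
[0.0892, -0.0018, -0.1043, -0.0, 0.0013, -0.0]
[0.1784, -0.0036, -0.2085, -0.0001, 0.0027, -0.0]
[0.2676, -0.0053, -0.3128, -0.0001, 0.004, -0.0]
[0.3568, -0.0071, -0.417, -0.0002, 0.0054, -0.0]
```

View pics/w18.png

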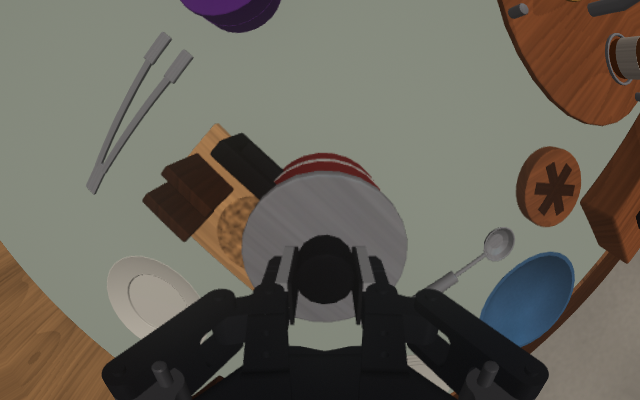

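```bash
python3 - <<'E'
from h import *
im=cv2.imread('pics/w18.png'); cv2.imwrite('pics/w18c.png',cv2.resize(im[110:300,130:290],None,fx=4,fy=4,interpolation=cv2.INTER_CUBIC)[:600])
E
```

```text
(no output)
```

View pics/w18c.png

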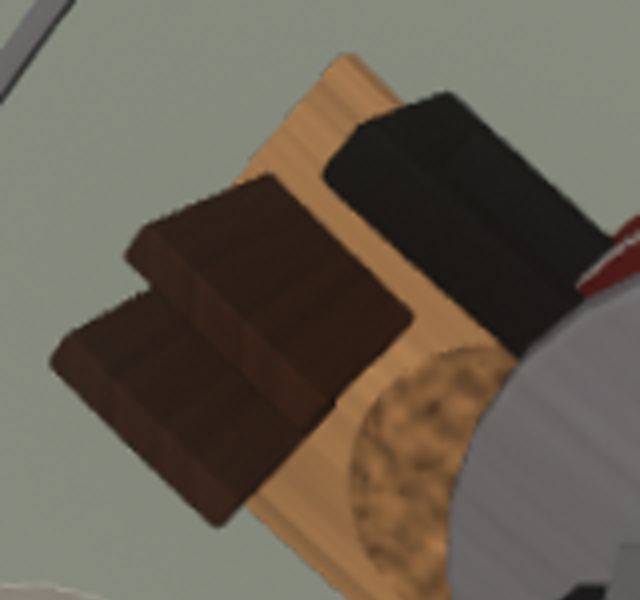

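```bash
cat > fit.py <<'E'
from h import *
from scipy.optimize import least_squares
def T(v,M):
    c,s=np.cos(v[2]),np.sin(v[2]); return np.c_[v[0]+c*M[:,0]-s*M[:,1],v[1]+s*M[:,0]+c*M[:,1],M[:,2]]
def fit(C,m,q,d=None):
    m=np.array(m,float)
    def f(v):
        e=(proj('wrist',T(v,m),C)-q).ravel()
        if d is None: return e
        P=plane('wrist',d,12,C); return np.r_[e,(np.hypot(P[:,0]-v[0],P[:,1]-v[1])-50)*.7]
    r=least_squares(f,[511,-359,-.07],loss='soft_l1'); print('caddy',r.x,np.degrees(r.x[2])); print(np.round(r.fun,1)); return r.x
E
python3 - <<'E'
from fit import *
v=list(np.load('w18.npz').values()); C=tuple(v[:3]);p,R=v[3],v[4]
S=lambda q:(np.atleast_2d(q)+.5)/4-.5+np.array((130,110))
m=[(-119,13,88),(-119,25,88),(-57,25,88),(-57,13,88),(-119,25,12),(-57,25,12),(-119,-25,88),(-119,-13,88),(-57,-25,88),(-57,-13,88),(-125,65,12)]
q=S([(125,257),(149,228),(336,404),(313,428),(270,175),(413,318),(50,362),(73,332),(218,527),(240,503),(350,54)])
d=S([(500,347),(450,355),(400,385),(365,430),(350,480),(357,530),(385,580)])
c=fit(C,m,q,d)
fit(C,m,q)
h=66+p[2]-88.7
t=plane('wrist',S([(324,176),(358,127)]),h,C); print(t); 
cen=p+R@[0.8,0,-0.1]; dd=cen[:2]-t[:,:2].mean(0); print(cen,np.hypot(*dd),'tin yaw',np.degrees(np.arctan2(dd[1],dd[0])),'tool yaw',np.degrees(np.arctan2(R[1,0],R[0,0])))
t=plane('wrist',S([(330,182),(512,350)]),h,C);e=t[1]-t[0];print('edge yaw',np.degrees(np.arctan2(e[1],e[0])))
v=list(np.load('w16.npz').values());R=v[4];print('tool yaw at grip',np.degrees(np.arctan2(R[1,0],R[0,0])))
E
```

```text
caddy [ 5.11935568e+02 -3.60085293e+02 -7.19647521e-02] -4.1232765716509485
[-0.   0.   0.7 -1.7 -0.2  0.4 -1.9  2.6  0.8 -1.4  2.2  0.  -0.4  0.3
 -0.5 -0.3  0.5  1.9  1.4  0.6 -1.   0.1 -0.1 -0.5 -1.1 -0.9 -0.   0.2
  0. ]
caddy [ 5.11747583e+02 -3.59924434e+02 -7.05253163e-02] -4.04080297068939
[-0.2 -0.1  0.5 -1.8 -0.3  0.1 -2.   2.4  0.6 -1.5  2.1 -0.1 -0.5  0.2
 -0.6 -0.4  0.4  1.8  1.3  0.4 -1.2 -0.1]
[[ 440.03974761 -255.26337806  181.178152  ]
 [ 439.67291654 -246.44849571  181.178152  ]]
[ 524.30381492 -252.1449512   203.87840114] 84.45732008202937 tin yaw -0.8745002506841155 tool yaw -47.67221268845355
edge yaw -2.0485558294219537
tool yaw at grip -45.163218937336936
```

```bash
python3 - <<'E'
from h import *
show((511.3,-359.4,205),orient(-50.4,0),1)
E
```

```text
mm 110.1 deg 2.8
[0.3593, -0.0071, -0.4173, -0.0002, 0.0079, -0.0]
```

>>> step_arm(
  increments=[
    {"x":0.06,"y":-0.007,"z":-0.07,"wx":0,"wy":0.002,"wz":0,"gripper":0.2},
    {"x":0.14,"y":-0.007,"z":-0.16,"wx":0,"wy":0.003,"wz":0,"gripper":0.2},
    {"x":0.22,"y":-0.007,"z":-0.26,"wx":0,"wy":0.005,"wz":0,"gripper":0.2},
    {"x":0.3,"y":-0.007,"z":-0.35,"wx":0,"wy":0.007,"wz":0,"gripper":0.2},
    {"x":0.359,"y":-0.007,"z":-0.417,"wx":0,"wy":0.0079,"wz":0,"gripper":0.2},
    {"x":0.359,"y":-0.007,"z":-0.417,"wx":0,"wy":0.0079,"wz":0,"gripper":0.2},
    {"x":0.359,"y":-0.007,"z":-0.417,"wx":0,"wy":0.0079,"wz":0,"gripper":0.2},
  ],
)

```text
clock: 20.7
tcp_pos: [511.9, -358.4, 205.0]
ee_rot: [[0.639, 0.001, 0.77], [-0.77, 0.001, 0.639], [-0.0, -1.0, 0.002]]
wrist_force: [-0.2, 0.5, -2.4]
width: 0.316
```

```bash
python3 - <<'E'
from h import *
p,R,s=now(); print(s['clock'],p,R[:,1],s['wrist_force'],s['width'],s['joint_pos'],'yaw',np.degrees(np.arctan2(R[1,0],R[0,0])))
np.savez('w19.npz',*cam('wrist'),p,R)
im=get_image('wrist');cv2.imwrite('pics/w19.png',im)
cv2.imwrite('pics/w19c.png',cv2.resize(im[100:300,150:350],None,fx=3,fy=3,interpolation=cv2.INTER_CUBIC))
im=get_image('side');cv2.imwrite('pics/s19.png',cv2.resize(im[190:330,290:400],None,fx=4,fy=4,interpolation=cv2.INTER_CUBIC))
show((511.3,-359.4,205),orient(-50.4,0),1)
E
```

```text
20.7 [ 511.89964352 -358.36168409  205.00977099] [ 9.46035745e-04  1.33163536e-03 -9.99998666e-01] [-0.17935528  0.54443424 -2.35157865] 0.31567285682614177 [-0.02966419  0.53850546  0.82784919  1.66738034 -0.43290232  1.12889392
  1.60987438] yaw -50.310176280838256
mm 1.5 deg 0.2
[0.0025, 0.0006, -0.0072, -0.0003, 0.0004, -0.0]
```

View pics/w19c.png

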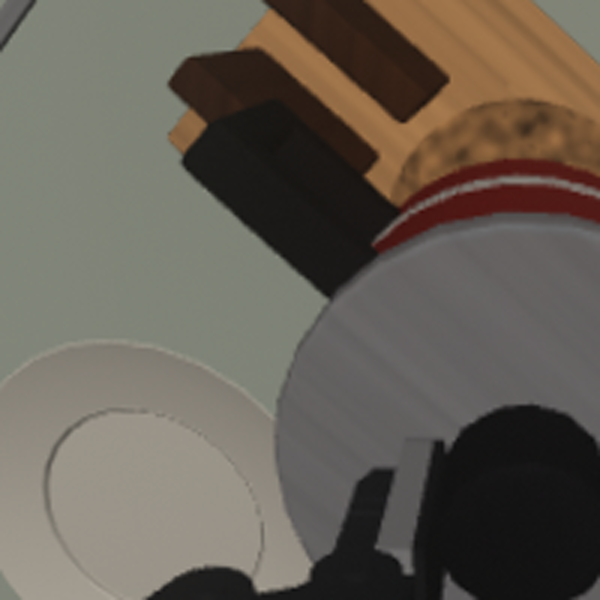

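View pics/s19.png

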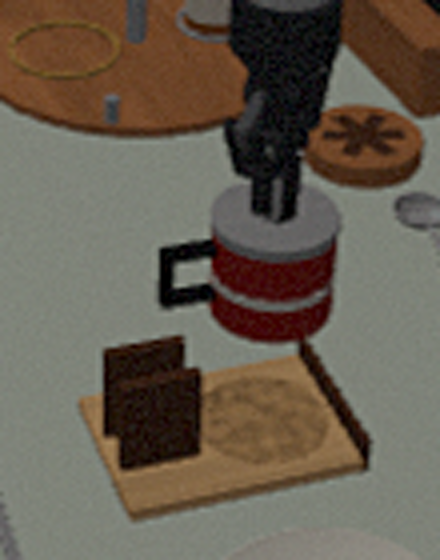

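```bash
python3 - <<'E'
from fit import *
v=list(np.load('w19.npz').values()); C=tuple(v[:3]);p,R=v[3],v[4]
im=cv2.imread('pics/w19.png')
k=4;o=np.array((150,90))
def draw(cv,tv):
    a=cv2.resize(im[90:240,150:350],None,fx=k,fy=k,interpolation=cv2.INTER_CUBIC)
    def ln(P,Q,col,pose):
        t=np.linspace(0,1,12)[:,None]; X=T(pose,np.array(P)*(1-t)+np.array(Q)*t)
        u=((proj('wrist',X,C)-o+.5)*k).astype(int); cv2.polylines(a,[u.reshape(-1,1,2)],False,col,1,cv2.LINE_AA)
    for y0,y1 in((13,25),(-25,-13)):
        for z in (12,88):
            q=[(-119,y0,z),(-57,y0,z),(-57,y1,z),(-119,y1,z)]
            for i in range(4): ln(q[i],q[(i+1)%4],(0,255,0) if z==88 else (255,255,0),cv)
    q=[(-125,-65,12),(60,-65,12),(60,65,12),(-125,65,12)]
    for i in range(4): ln(q[i],q[(i+1)%4],(255,0,255),cv)
    th=np.linspace(0,2*np.pi,40)
    for i in range(39): ln((50*np.cos(th[i]),50*np.sin(th[i]),12),(50*np.cos(th[i+1]),50*np.sin(th[i+1]),12),(0,255,255),cv)
    b=p[2]-88.7
    q=[(-85,-6,66+b),(-45,-6,66+b),(-45,6,66+b),(-85,6,66+b)]
    for i in range(4): ln(q[i],q[(i+1)%4],(0,0,255),tv)
    for i in range(39): ln((46.5*np.cos(th[i]),46.5*np.sin(th[i]),82+b),(46.5*np.cos(th[i+1]),46.5*np.sin(th[i+1]),82+b),(0,0,255),tv)
    return a
cen=p+R@[.8,0,-.1]; yaw=np.radians(-50.31+46.3)
cv2.imwrite('pics/o19.png',draw((511.8,-360,np.radians(-4.1)),(cen[0],cen[1],yaw)))
E
```

```text
(no output)
```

View pics/o19.png

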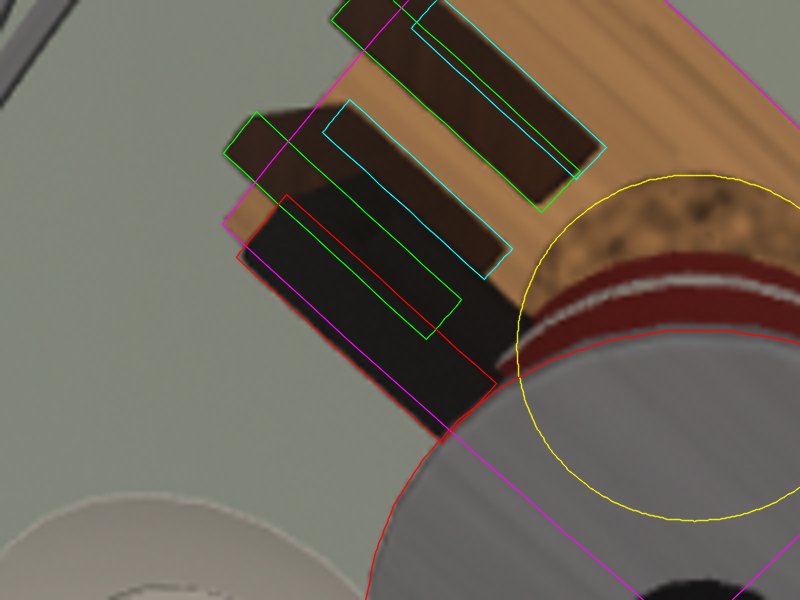

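>>> step_arm(
  increments=[
    {"x":0.002,"y":0.03,"z":-0.007,"wx":0,"wy":0,"wz":0,"gripper":0.2},
    {"x":0.002,"y":0.1,"z":-0.007,"wx":0,"wy":0,"wz":0,"gripper":0.2},
    {"x":0.002,"y":0.17,"z":-0.007,"wx":0,"wy":0,"wz":0,"gripper":0.2},
    {"x":0.002,"y":0.2,"z":-0.007,"wx":0,"wy":0,"wz":0,"gripper":0.2},
    {"x":0.002,"y":0.2,"z":-0.007,"wx":0,"wy":0,"wz":0,"gripper":0.2},
  ],
)

```text
clock: 21.42
tcp_pos: [510.5, -360.4, 164.5]
ee_rot: [[0.638, -0.0, 0.77], [-0.77, 0.001, 0.638], [-0.001, -1.0, 0.0]]
wrist_force: [-0.4, -0.6, -1.4]
width: 0.323
```

```bash
python3 - <<'E'
from h import *
p,R,s=now(); print(s['clock'],p,s['wrist_force'],s['width'],'yaw',np.degrees(np.arctan2(R[1,0],R[0,0])))
im=get_image('wrist');cv2.imwrite('pics/w20c.png',cv2.resize(im[60:300,150:350],None,fx=3,fy=3,interpolation=cv2.INTER_CUBIC)[:600])
show((511.3,-359.4,102),orient(-50.4,0),1)
E
```

```text
21.425 [ 510.48243324 -360.39607371  164.53027757] [-0.4297734  -0.62604206 -1.36530906] 0.32335945544395023 yaw -50.371997279258316
mm 63.1 deg 0.1
[-0.003, 0.3155, 0.0062, -0.0001, 0.0001, 0.0]
```

View pics/w20c.png

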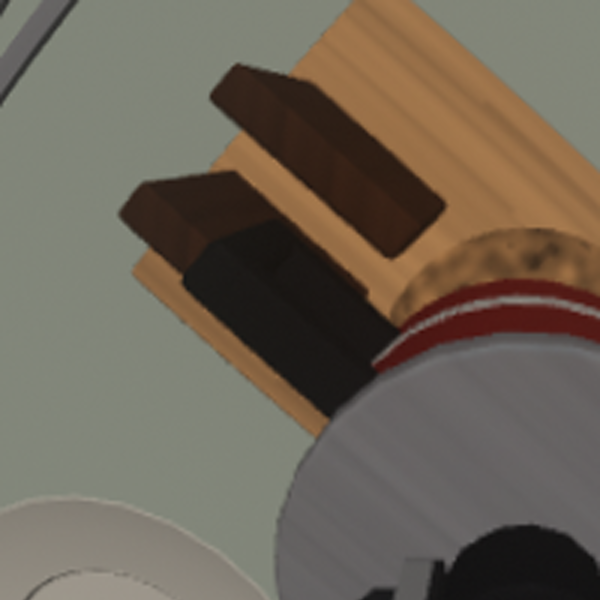

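>>> step_arm(
  increments=[
    {"x":0,"y":0.03,"z":0.003,"wx":0,"wy":0,"wz":0,"gripper":0.2},
    {"x":-0.001,"y":0.06,"z":0.004,"wx":0,"wy":0,"wz":0,"gripper":0.2},
    {"x":-0.001,"y":0.1,"z":0.004,"wx":0,"wy":0,"wz":0,"gripper":0.2},
    {"x":-0.001,"y":0.1,"z":0.004,"wx":0,"wy":0,"wz":0,"gripper":0.2},
  ],
)

```text
clock: 21.98
tcp_pos: [510.9, -359.5, 144.4]
ee_rot: [[0.638, -0.0, 0.77], [-0.77, 0.001, 0.638], [-0.001, -1.0, 0.001]]
wrist_force: [-0.1, 0.1, -1.8]
width: 0.32
```

```bash
cat > ov.py <<'E'
from fit import *
import sys
p,R,s=now(); print(s['clock'],p,s['wrist_force'],s['width'],'yaw',np.degrees(np.arctan2(R[1,0],R[0,0])))
C=cam('wrist')
im=get_image('wrist')
k=4;x0,y0_=int(sys.argv[2]),int(sys.argv[3]);o=np.array((x0,y0_))
a=cv2.resize(im[y0_:y0_+150,x0:x0+200],None,fx=k,fy=k,interpolation=cv2.INTER_CUBIC)
cv2.imwrite('pics/raw_'+sys.argv[1],a)
def ln(P,Q,col,pose):
    t=np.linspace(0,1,12)[:,None]; X=T(pose,np.array(P)*(1-t)+np.array(Q)*t)
    u=((proj('wrist',X,C)-o+.5)*k).astype(int); cv2.polylines(a,[u.reshape(-1,1,2)],False,col,1,cv2.LINE_AA)
cv=(511.8,-360,np.radians(-4.1)); cen=p+R@[.8,0,-.1]; tv=(cen[0],cen[1],np.arctan2(R[1,0],R[0,0])+np.radians(46.3))
for y0,y1 in((13,25),(-25,-13)):
    q=[(-119,y0,88),(-57,y0,88),(-57,y1,88),(-119,y1,88)]
    for i in range(4): ln(q[i],q[(i+1)%4],(0,255,0),cv)
b=p[2]-88.7
q=[(-85,-6,66+b),(-45,-6,66+b),(-45,6,66+b),(-85,6,66+b)]
for i in range(4): ln(q[i],q[(i+1)%4],(0,0,255),tv)
cv2.imwrite('pics/'+sys.argv[1],a)
d=cen[:2]-np.array(cv[:2]); print('tin-caddy',d)
show((511.3,-359.4,102),orient(-50.4,0),1)
E
python3 ov.py o21.png 150 80
```

```text
21.975 [ 510.90973732 -359.4607182   144.38399642] [-0.08119387  0.09523976 -1.82605523] 0.32047481311093107 yaw -50.362673483545116
tin-caddy [-0.45693204 -0.14058871]
mm 42.9 deg 0.1
[-0.0005, 0.2143, 0.0017, -0.0001, 0.0001, -0.0]
```

View pics/o21.png

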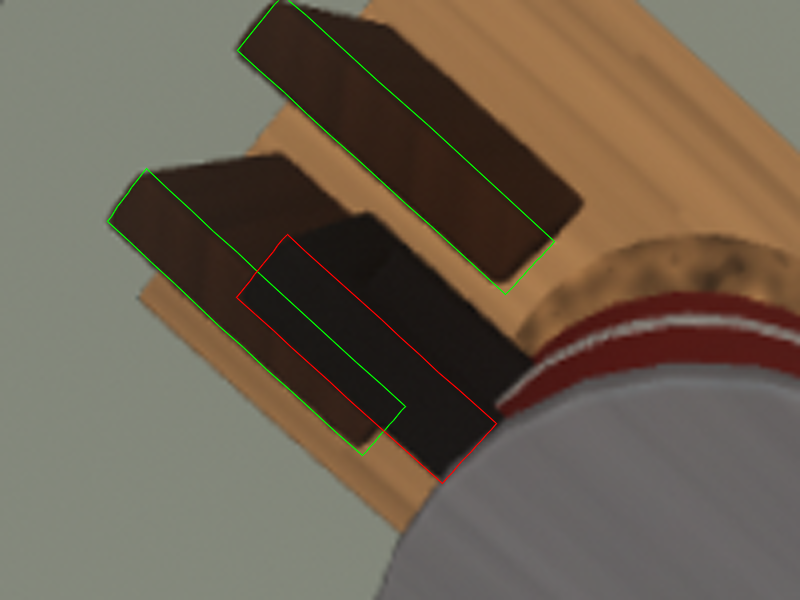

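>>> step_arm(
  increments=[
    {"x":0,"y":0.05,"z":0.001,"wx":0,"wy":0,"wz":0,"gripper":0.2},
    {"x":0,"y":0.1,"z":0.001,"wx":0,"wy":0,"wz":0,"gripper":0.2},
    {"x":0,"y":0.15,"z":0.001,"wx":0,"wy":0,"wz":0,"gripper":0.2},
    {"x":0,"y":0.19,"z":0.001,"wx":0,"wy":0,"wz":0,"gripper":0.2},
    {"x":0,"y":0.205,"z":0.001,"wx":0,"wy":0,"wz":0,"gripper":0.2},
    {"x":0,"y":0.205,"z":0.001,"wx":0,"wy":0,"wz":0,"gripper":0.2},
  ],
)

```text
clock: 22.78
tcp_pos: [511.4, -359.8, 104.1]
ee_rot: [[0.638, 0.001, 0.77], [-0.77, 0.0, 0.638], [0.0, -1.0, 0.001]]
wrist_force: [-0.2, 0.0, -1.3]
width: 0.319
```

```bash
python3 ov.py o22.png 130 80
```

```text
22.775 [ 511.41791636 -359.75269463  104.12275985] [-0.17621166  0.00998875 -1.25169749] 0.31932984184963886 yaw -50.368738889179866
tin-caddy [ 0.0511753  -0.43261131]
mm 2.5 deg 0.1
[-0.0027, 0.0121, 0.0004, -0.0002, 0.0001, 0.0001]
```

View pics/o22.png

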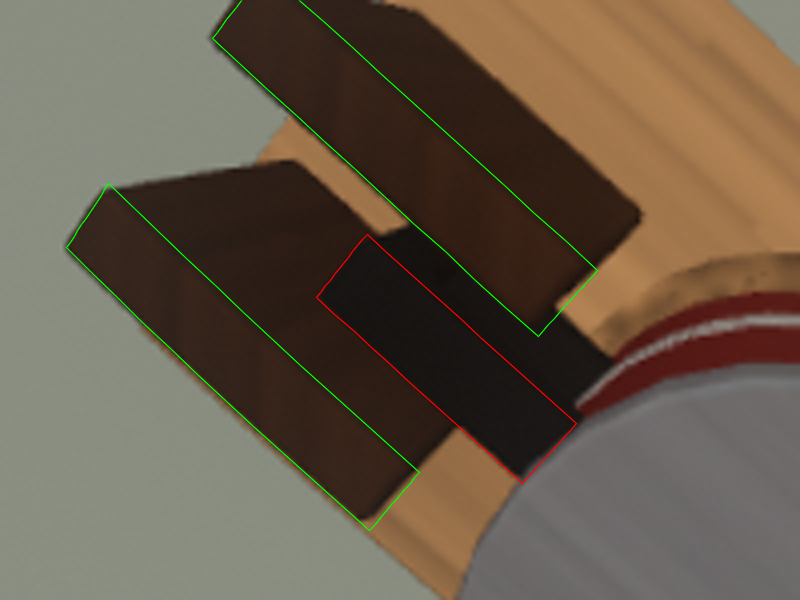

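>>> step_arm(
  increments=[
    {"x":0,"y":0.006,"z":0,"wx":0,"wy":0,"wz":0,"gripper":0.2},
    {"x":0,"y":0.011,"z":0,"wx":0,"wy":0,"wz":0,"gripper":0.2},
    {"x":0,"y":0.014,"z":0,"wx":0,"wy":0,"wz":0,"gripper":0.2},
    {"x":0,"y":0.014,"z":0,"wx":0,"wy":0,"wz":0,"gripper":0.2},
  ],
)

```text
clock: 23.32
tcp_pos: [511.5, -359.7, 101.5]
ee_rot: [[0.638, 0.001, 0.77], [-0.77, 0.0, 0.638], [0.0, -1.0, 0.001]]
wrist_force: [0.1, 0.5, -1.7]
width: 0.32
```

>>> step_arm(
  increments=[
    {"x":0,"y":0.003,"z":0,"wx":0,"wy":0,"wz":0,"gripper":0.2},
    {"x":0,"y":0.005,"z":0,"wx":0,"wy":0,"wz":0,"gripper":0.2},
    {"x":0,"y":0.005,"z":0,"wx":0,"wy":0,"wz":0,"gripper":0.2},
  ],
)

```text
clock: 23.7
tcp_pos: [511.6, -360.0, 101.0]
ee_rot: [[0.638, 0.002, 0.77], [-0.77, 0.0, 0.638], [0.001, -1.0, 0.001]]
wrist_force: [-1.0, -0.1, 3.5]
width: 0.316
```

>>> step_arm(
  increments=[
    {"x":0,"y":0.005,"z":0,"wx":0,"wy":0,"wz":0,"gripper":0.55},
    {"x":0,"y":0.005,"z":0,"wx":0,"wy":0,"wz":0,"gripper":0.6},
    {"x":0,"y":0.005,"z":0,"wx":0,"wy":0,"wz":0,"gripper":0.6},
    {"x":0,"y":-0.1,"z":0,"wx":0,"wy":0,"wz":0,"gripper":0.6},
    {"x":0,"y":-0.35,"z":0,"wx":0,"wy":0,"wz":0,"gripper":0.6},
    {"x":0,"y":-0.65,"z":0,"wx":0,"wy":0,"wz":0,"gripper":0.6},
    {"x":0,"y":-0.9,"z":0,"wx":0,"wy":0,"wz":0,"gripper":0.6},
    {"x":0,"y":-0.9,"z":0,"wx":0,"wy":0,"wz":0,"gripper":0.6},
  ],
)

```text
clock: 24.7
tcp_pos: [512.3, -361.8, 286.3]
ee_rot: [[0.637, 0.009, 0.771], [-0.771, -0.004, 0.637], [0.008, -1.0, 0.004]]
wrist_force: [0.9, 0.7, 0.4]
width: 0.598
```

```bash
python3 - <<'E'
from h import *
p,R,s=now(); print(s['clock'],p,s['wrist_force'],s['width'])
np.savez('w23.npz',*cam('wrist'),p,R)
im=get_image('wrist');cv2.imwrite('pics/w23.png',im)
im=get_image('side');cv2.imwrite('pics/s23f.png',im);cv2.imwrite('pics/s23.png',cv2.resize(im[240:330,290:400],None,fx=6,fy=6,interpolation=cv2.INTER_CUBIC))
im=get_image('scene');cv2.imwrite('pics/sc23.png',im);
E
```

```text
24.7 [ 512.25959273 -361.82696658  286.32230679] [0.90725673 0.68912409 0.42620847] 0.5978390057054457
```

View pics/w23.png

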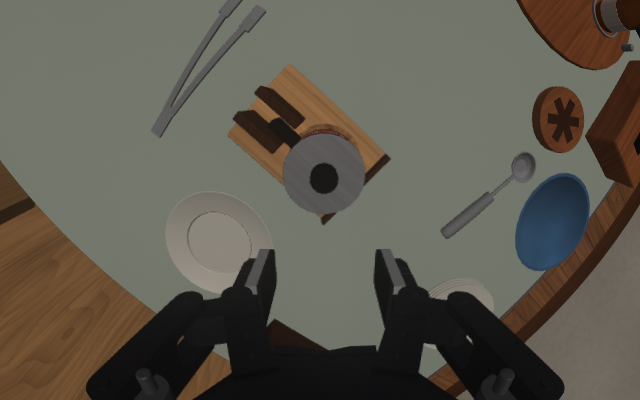

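View pics/s23.png

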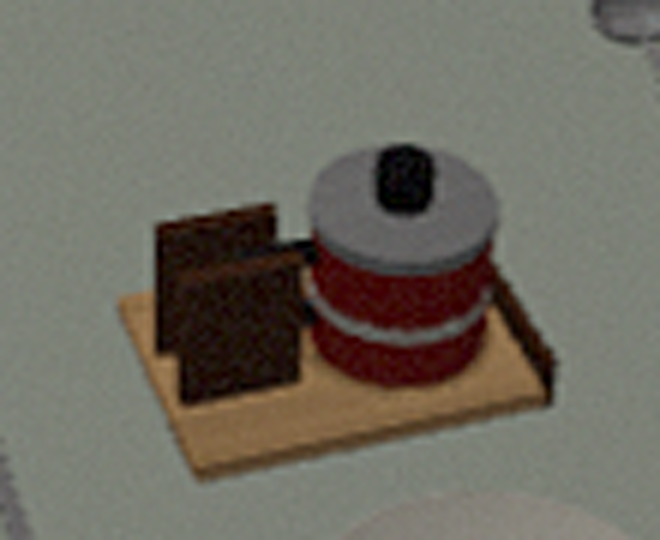

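View pics/sc23.png

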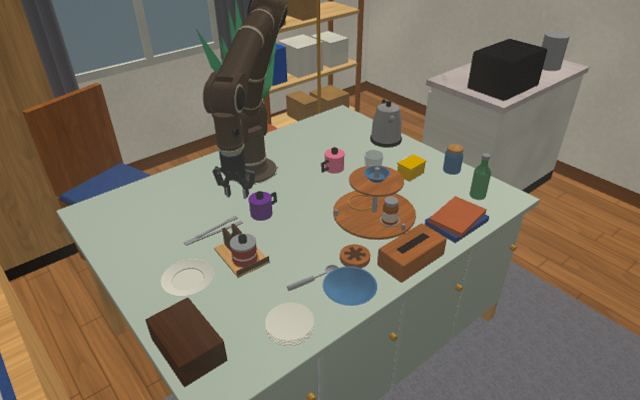

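View pics/s23f.png

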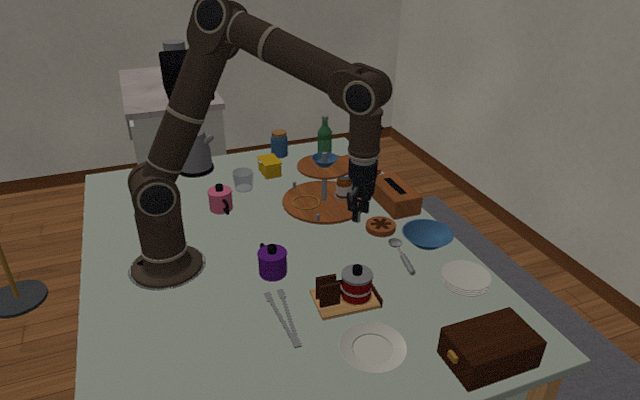

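```bash
python3 - <<'E'
from fit import *
v=list(np.load('w23.npz').values()); C=tuple(v[:3])
im=cv2.imread('pics/w23.png')
L=[(282,174),(365,172),(324,215),(290,150),(355,148),(293,200),(355,200)]
P=plane('wrist',L,94,C)[:,:2]; r=least_squares(lambda c:np.hypot(*(P-c).T)-46.5,[512,-360]);print(r.x,np.round(r.fun,1))
print(proj('wrist',[(511.6,-360,118),(511.6-80,-360+5.7,78)],C))
from station import arm
print(arm.close_job())
E
```

```text
[ 511.9430229 -361.6464027] [-0.  -0.2  0.7  0.1 -0.5 -1.1 -0.4]
[[324.41070647 179.10361652]
 [273.13296724 123.73424305]]
the job is handed in; nothing more can be done
None
```

The red tin is standing upright on the caddy's cork disc with its handle between the two cheeks. I handed the job in about 25 s after the start.

- **Turning:** I gripped post_a and led it along its arc, turning the carousel about 64° clockwise. The wrist picture afterwards showed both side posts within about 1 px of their predicted places, roughly 0.3°. The scene and side cameras put the tin's direction up to 1.5° off instead. I trusted the closer wrist view and made no correction.
- **First grip and set-down:** I lifted the tin by its handle bar, drew it out from under the upper tier and stood it on the bare top at about (554, −78). Contact at set-down reached about 26 N at the wrist. I let go, and the pictures showed the tin standing upright there.
- **Second grip and placing:** I took the tin by its knob from above and lowered it onto the cork disc. It touched down with about 5 N, and I released it and drew the arm clear.

**Last checks:** The side and wrist pictures show the tin upright and free, with its handle in the slot. The fitted lid centre is (511.9, −361.6) against the measured disc centre (511.8, −360.0), about 1.6 mm off. By eye, the other objects look where they were, and the jar is still on the carousel's lower tier. I did not measure those, and no check failed.

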